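# Fit the notched flange and its end cap to the tilted camera housing

## Robot

A 7-joint arm with a two-finger parallel gripper is mounted at the origin on the work surface. World frame = base frame: x ahead of the robot, y to its left, z up, the work surface at z = 0. Lengths are in m, angles in rad, forces in N, time in s.
With the tool pointing down it reaches from about 0.4 to 0.85 m from the base axis. Payload 6.9 kg.
Tool frame: the origin (TCP) lies midway between the tips of the shut fingers; the grasp point (between the pads) lies pinch_z behind it (pinch_z is the distance from the TCP to the grasp point, in m); z points along the fingers, y is the direction in which the jaws open and shut (so a half turn about z gives the same grasp; the last joint's range is limited). The gripper opens to 85 mm and grips with 20 to 120 N. Pads are 22 mm wide; open, the fingers measure 114 mm over their backs; the gripper's body (76 mm by 85 mm) begins 54 mm behind the grasp point. The pads swing forward as they close: fully open they stand 13 mm farther back than shut.
Start: joints at [-1.026, 0.507, -0.238, 1.5, 0.126, 1.149, -0.155], TCP at [0.266, 0.566, 0.231] pointing down, gripper open.
Joint ranges: [-3.08, 3.08], [-0.24, 2.05], [-1.43, 1.35], [0, 2.5], [-1.52, 4.66], [0.17, 1.96], [-2.89, 2.89]. Speed limits (rad/s): [2.39, 2.39, 3.14, 3.14, 3.14, 3.14, 3.14].

## Interface

Orientations are given as a unit quaternion [w, x, y, z].
In Python, from station import * gives the robot as it stands.
- The arm moves only by the tool servo_tool, never from a script. Its arguments are lists of equal length, an entry for each row: "slide": the shift along the tool's x, y, z in mm, a list of three; "turn": the turn, a rotation vector about the tool's x, y, z in rad, a list of three; "fingers": the finger opening in mm, from 0 to 85.4. A call has 1 to 20 rows; each row is the pose to reach, as a shift and turn from the pose commanded when the call began, along the tool's axes at that moment; what a row does not reach only later rows make up. A row lasts 1/12 s, in which the tool goes at most 41.7 mm and 7.16 degrees, less where a joint would pass 70% of its speed; a pose out of reach is approached as far as the arm can. A call with a gripper value outside its range is refused whole. The fingers move at their own pace and stop on an object; "squeeze" is the grip in N (left out, the last holds). Time passes only in rows, so rows that repeat a pose let the fingers close. It gives the time, the measured TCP pose, the force and the opening at its end, in the units of the state.
- observe(): the state, without advancing time (a new reading comes with each control period).
- snapshot(name): name is "side" or "top"; returns a dict with "frame" (480x640x3 uint8, red, green, blue), "fov_y" (degrees; the focal length in pixels is half the picture's height over the tangent of half this angle, whatever the lens; pixels are square), "cx", "cy" (the principal point, pixels), "origin" and "orientation" of the camera in the world. Camera axes: x right, y down, z forward; pixel columns grow to the right and rows downward; lengths in m; the calibration is good to about 2 mm. A picture is of the moment at which its call begins. There is no depth.
- hand_in(): hands the job in, once; it reports no verdict.
Trained networks look in a picture, given as the dict that the camera call returned (one of the last four; its "shot" number tells which), for a name from the list of things; names that differ only in an ending like _2 or _b are one class to them, and where a whole thing is asked for, a point or a joint stands for the part that bears it (a point fixed in the world has none). Each returns a list of dicts, best first, with "confidence" (0 to 1); they miss things now and then, are a little off and sometimes report something else, mostly with a low value. They report only what shows in the picture. A call takes as long as a camera call. They do not tell look-alikes from the thing itself.
- regions_of(picture, query): "mask" (480x640 bool, what is visible of it) and "box" ([left, top, right, bottom] in pixels, round what is visible of it).
The state is a dict: "clock": time; "q": joint angles; "qvel": joint speeds; "effort": joint torques, N m; "ee_pos": TCP position; "ee_rot": TCP orientation; "ft_force": force on the tool from outside, world axes, zero at the start; "torque": the same for the moment, N m; "width": finger opening in m.
Only numpy, scipy, OpenCV 4.12 (cv2) and the standard library are available. Lean on these libraries where they do the work, as an engineer would, in place of code of your own. Each camera call takes 0.05 s, during which the arm holds its last target.

## Task

Build up the finned housing on the tilted stand: seat the notched aluminium flange face down on the housing's centring spigot, turning it until one of its notches drops over the small key so that it sits fully home and flush, then seat the black end cap fully home on the spigot on top of the flange. Let go of both, and leave the other things on the desk where they are.

Things in the scene. Friction and masses are not known exactly. Their poses are not given: they have to be found in the camera images.
- seat (a point): Centre of the flat round seat face, 116 mm across, on the finned aluminium housing, at the foot of its spigot. z points out of the face along the spigot and leans 24 to 37 degrees from vertical, to the stand's -x. One steel key stands on the face: 6 mm high, 8 mm wide, 34 to 48 mm from the axis, fixed; its angle is not reported: within 0.5 rad of this frame's +x, differing each time.
- spigot_tip (a point): Centre of the tip of the housing's steel centring spigot, 16 mm above the seat, same axes. The spigot is a solid cylinder 40 mm in diameter for the 12 mm next to the seat, then a 4 mm conical lead-in to 32 mm across at the tip. It is a sliding fit with 1 mm play all round.
- cradle (a joint): Tilt of the housing on its stand, rad; 0 = face level, greater = leaning more to the stand's -x. Clamped hard; leave it as it is.
- stand: Dark steel base 190 x 170 x 14 mm, fixed, with two grey cheeks 104 mm high that carry the housing (136 x 142 mm). Origin under its centre, z up; its -x, roughly towards the robot, is the side to which the housing leans.
- flange: Notched aluminium flange, about 0.42 kg, stands face down on the desk. Origin at the centre of its underside, z up through the hub. Disc 100 mm across, 12 mm thick, with six slots open at the rim, 12 mm wide, reaching in to 30 mm from the axis, at 0, 60, 120 ... degrees from its x axis; then a round collar 60 mm across to z 20 mm. Bore in the underside 42 mm across, 20 mm deep.
- flange_hub (a point): Place to grip the flange: on its axis at z 44 mm of the flange, same axes. The hub, z 20 to 58 mm, is 54 mm across with two parallel flats 44 mm apart facing its +y and -y.
- flange_top (a point): On the flange's axis at the hub's top face (z 58 mm of the flange), same axes; the cap's underside rests here. From it rises the flange's top spigot, 32 mm across, 12 mm tall plus a 4 mm conical lead-in; 1 mm play to the cap's bore.
- cap: Black plastic end cap, about 0.22 kg, stands face down on the desk. Origin at the centre of its underside, z up. Rim 76 mm across, 8 mm thick; collar 52 mm across to z 18 mm; bore in the underside 34 mm across, 18 mm deep; boss 44 mm across, z 18 to 58 mm, with two flats 36 mm apart facing +y and -y, to grip. Any angle round the axis will do.
- driver_a: Screwdriver with orange handle, 180 mm, lying on the desk; bystander. Origin under the middle of its length.
- driver_b: Screwdriver with black handle, 150 mm, lying on the desk; bystander. Origin under the middle of its length.
- heat_sink: Finned aluminium heat sink, 90 x 70 x 32 mm, fins up; bystander. Origin under its centre.
- spacer: Plain aluminium spacer ring, 72 mm across, 16 mm high; bystander. Origin under its centre.
- blank: Plain round blanking plate, 90 mm across, 14 mm high, no bore and no notches; bystander. Origin under its centre.
- mug: White mug, 80 mm across, 95 mm high; bystander. Origin under its centre.
- duster: Dusting brush with wooden handle, 200 mm, lying on the desk; bystander. Origin under the middle of its length.
Mind the look-alikes: they are no part of the job. There is more than one size of the cap; the one meant has the size given above. Leave any yellow look-alike of the flange alone.

How it is judged:
By the outcome, as a careful person would: the job done as asked, in the order asked, and still so for the second after the job is handed in, with the robot touching nothing.
It also fails if it takes over 64 s, if anything falls off the work surface, if the arm or the gripper's body presses on something with over 40 N, if the wrist force passes 120 N, or if a joint passes its speed limit or range.

## Working session

There is one attempt and no reset: what is moved stays moved. The work goes in short steps, Python scripts to look and compute and a tool call to move; the robot and the scene stay as the last step left them, time stands still between calls to the robot, and variables do not carry over. Pictures are saved under pics/ and viewed, and the job is handed in when it is done.

Besides the shell and the picture viewer there is one more tool, called after "Call:" as name(argument=value, ...) on one line, values as JSON. servo_tool: Moves the arm, as the interface text tells. Its arguments: {"type":"object","properties":{"slide":{"type":"array"},"turn":{"type":"array"},"fingers":{"type":"array"},"squeeze":{"type":"number"}},"required":["slide","turn","fingers"]}

```bash
ls; mkdir -p pics; python3 - <<'E'
from station import *
import cv2
s=observe(); print(s)
for n in ("side","top"):
    p=snapshot(n); print(n,{k:v for k,v in p.items() if k!="frame"})
    cv2.imwrite(f"pics/{n}0.png",p["frame"][:,:,::-1])
E
```

```text
pics
{'clock': 0.0, 'q': array([-1.02652125,  0.50835055, -0.23749685,  1.50116505,  0.12566881,
        1.14887608, -0.15478711]), 'qvel': array([-9.61417019e-04, -1.47098247e-03,  2.40295466e-04,  8.20703052e-05,
       -8.28888531e-04, -1.44205818e-03, -4.14181826e-04]), 'effort': array([ 4.27683690e-04, -6.20588350e+01, -2.18641385e+00, -2.49650753e+01,
        1.26978560e-02,  1.21548938e-02,  4.97220952e-06]), 'ee_pos': array([0.26537612, 0.5652959 , 0.23040967]), 'ee_rot': array([-1.89007166e-04,  2.17633418e-01,  9.76030159e-01, -8.87576421e-04]), 'ft_force': array([ 0.24821163,  0.4765427 , -0.21904572]), 'torque': array([-0.01692183,  0.06459021, -0.01658278]), 'width': 0.08547428100093034}
side {'fov_y': 44.60419439299427, 'cx': 329.1718119081651, 'cy': 245.95267676039796, 'origin': array([ 0.42555482, -1.11115904,  0.75514192]), 'orientation': array([-0.50592779,  0.86178491, -0.02556778,  0.02664818]), 'shot': 1}
top {'fov_y': 51.47243713744932, 'cx': 325.00647728099364, 'cy': 239.5975303922359, 'origin': array([0.45049965, 0.00774714, 1.23117808]), 'orientation': array([-0.03010392,  0.71343393, -0.69970217,  0.02286153]), 'shot': 2}
```

View pics/side0.png

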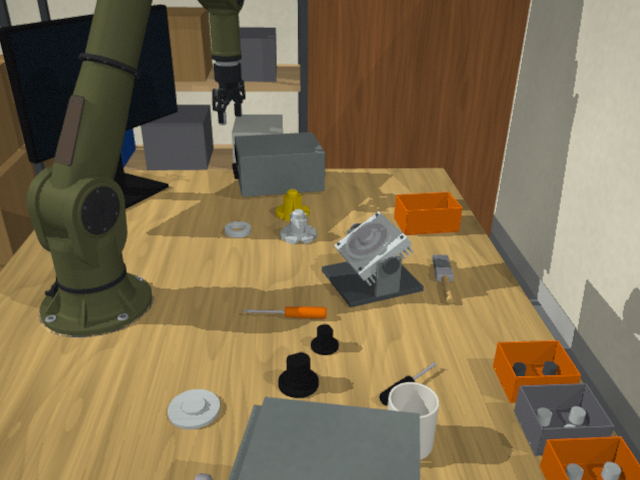

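View pics/top0.png

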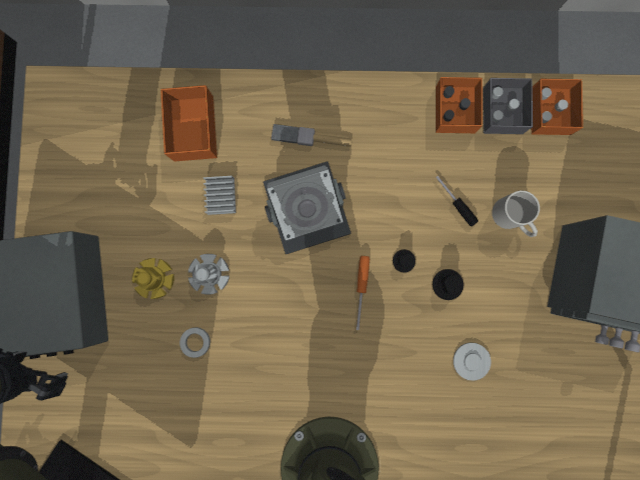

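```bash
cat > h.py <<'E'
import numpy as np, cv2
from scipy.spatial.transform import Rotation as R
def rot(q): return R.from_quat([q[1],q[2],q[3],q[0]])
def K(p):
    f=240/np.tan(np.radians(p["fov_y"]/2)); return np.array([[f,0,p["cx"]],[0,f,p["cy"]],[0,0,1]])
def proj(p,X):
    X=np.atleast_2d(X); c=rot(p["orientation"]).inv().apply(X-p["origin"]); c=c/c[:,2:]
    return (c@K(p).T)[:,:2]
def back(p,uv,z):
    uv=np.atleast_2d(uv); d=np.c_[uv,np.ones(len(uv))]@np.linalg.inv(K(p)).T
    d=rot(p["orientation"]).apply(d); t=(z-p["origin"][2])/d[:,2]
    return p["origin"]+d*t[:,None]
def crop(p,c,h,s,name,pts=None):
    x,y=map(int,c); im=p["frame"][:,:,::-1].copy()
    x0=max(x-h,0);y0=max(y-h,0)
    im=cv2.resize(im[y0:y+h,x0:x+h],None,fx=s,fy=s,interpolation=cv2.INTER_CUBIC)
    if pts is not None:
        for col,P in pts:
            for a in P:
                cv2.circle(im,(int((a[0]-x0+.5)*s),int((a[1]-y0+.5)*s)),1,col,-1)
    cv2.imwrite("pics/"+name,im)
E
python3 - <<'E'
from station import *
from h import *
import pickle
P={n:snapshot(n) for n in ("side","top")}
for n,p in P.items():
    p["reg"]={}
    for q in ("flange","cap","stand","seat"):
        try: r=regions_of(p,q)
        except Exception as e: print(q,e); continue
        p["reg"][q]=r
        for d in r:
            m=d["mask"]; ys,xs=np.nonzero(m); c=(xs.mean(),ys.mean())
            print(n,q,round(d["confidence"],2),d["box"],np.round(c,1),m.sum(),np.round(back(p,c,0)[0],3))
pickle.dump(P,open("P0.pkl","wb"))
t=P["top"];s=P["side"]
crop(t,(307,208),50,8,"t_seat.png");crop(s,(373,255),55,8,"s_seat.png")
crop(t,(205,275),35,10,"t_fl.png");crop(s,(298,228),35,10,"s_fl.png")
crop(t,(440,280),50,8,"t_cap.png");crop(s,(305,365),45,8,"s_cap.png")
E
```

```text
side flange 0.94 [283.6, 212.3, 314.5, 245.8] [298.3 228.9] 790 [0.458 0.34  0.   ]
side flange 0.77 [275.6, 189.8, 310.1, 222.0] [291.5 204.8] 589 [0.441 0.499 0.   ]
side cap 0.82 [310.0, 325.2, 339.7, 354.5] [324.6 340.4] 630 [ 0.499 -0.158  0.   ]
side cap 0.77 [277.9, 352.6, 317.0, 397.4] [298.5 376.3] 1331 [ 0.443 -0.263  0.   ]
side stand 0.97 [321.2, 210.8, 422.5, 305.2] [372.4 262.9] 5806 [0.64  0.148 0.   ]
side stand 0.36 [332.4, 212.5, 412.4, 283.3] [372.5 244.2] 2652 [0.654 0.245 0.   ]
side seat 0.97 [331.5, 213.2, 408.0, 281.4] [371.8 244.4] 2804 [0.651 0.244 0.   ]
top flange 0.61 [134.7, 260.2, 175.0, 298.2] [152.9 277.5] 1195 [0.441 0.445 0.   ]
top flange 0.58 [191.0, 253.9, 229.4, 293.6] [208.5 273.6] 1165 [0.453 0.308 0.   ]
top cap 0.68 [394.6, 254.3, 414.9, 273.8] [403.7 260.5] 397 [ 0.495 -0.174  0.   ]
top cap 0.57 [434.0, 267.8, 464.5, 299.0] [448.5 283.5] 813 [ 0.44  -0.284  0.   ]
top cap 0.48 [189.5, 255.6, 227.8, 295.4] [208.2 274.3] 1169 [0.451 0.308 0.   ]
top cap 0.25 [268.4, 164.7, 343.1, 240.3] [305.2 202. ] 3766 [0.636 0.073 0.   ]
top stand 0.97 [263.4, 161.3, 348.7, 255.1] [307. 207.] 5572 [0.623 0.068 0.   ]
```

```bash
cd pics; python3 -c "
import cv2,numpy as np
def r(n): return cv2.resize(cv2.imread(n),(400,400))
cv2.imwrite('fc.png',np.vstack([np.hstack([r('t_fl.png'),r('s_fl.png')])]))
cv2.imwrite('cc.png',np.vstack([np.hstack([r('t_cap.png'),r('s_cap.png')])]))"
```

```text
(no output)
```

View pics/t_seat.png

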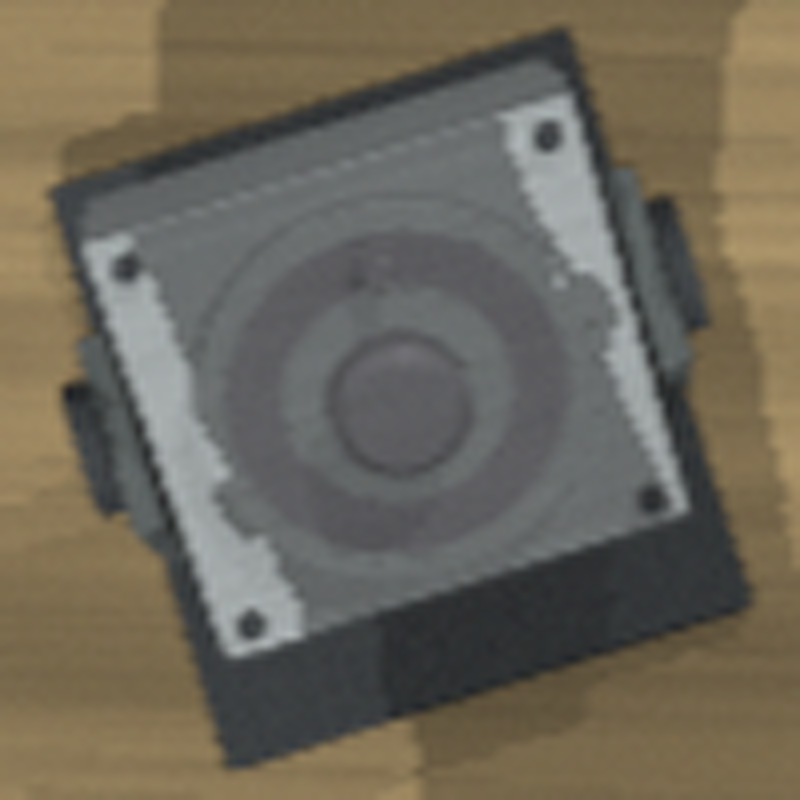

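View pics/s_seat.png

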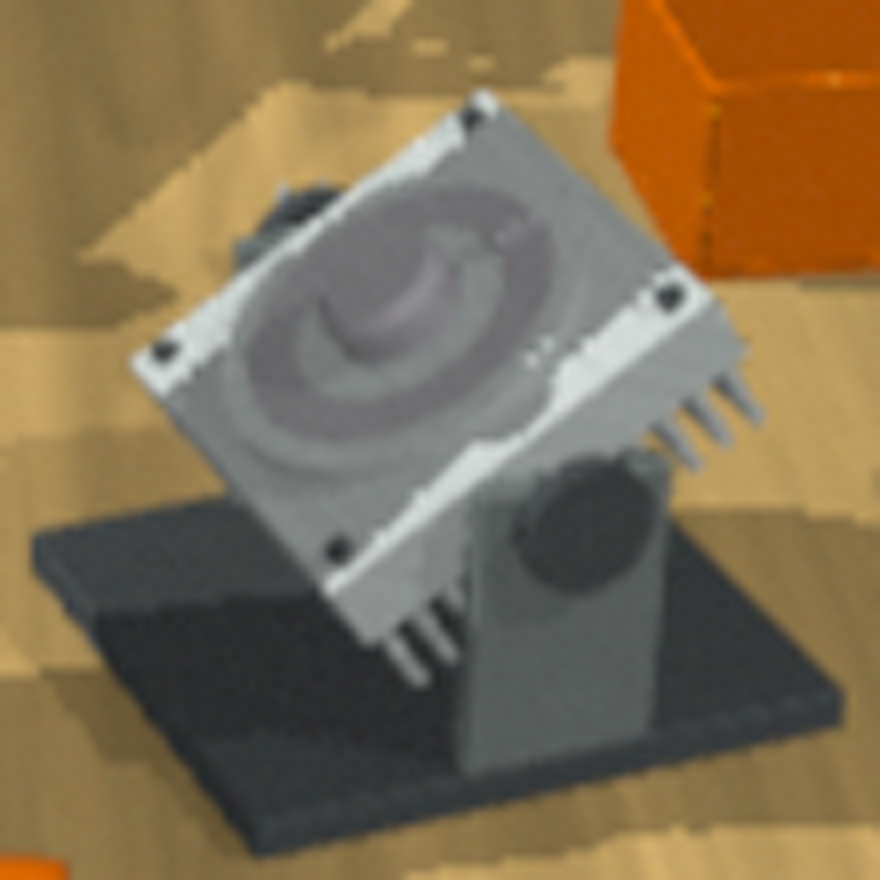

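View pics/fc.png

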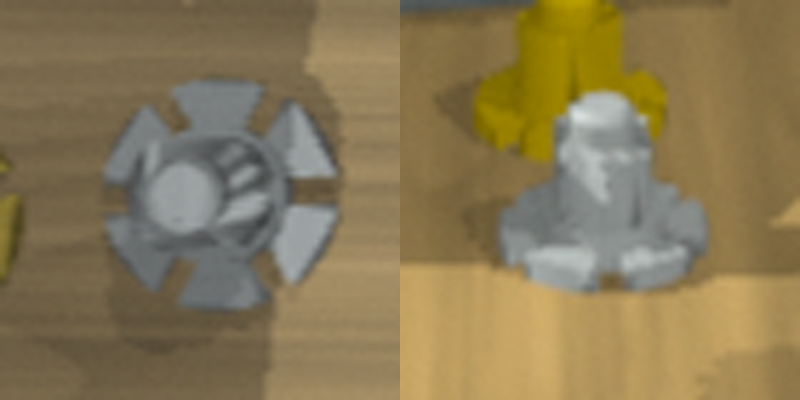

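View pics/cc.png

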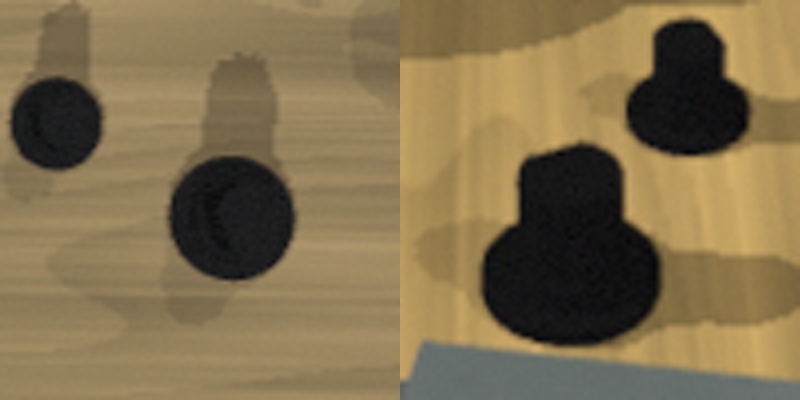

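```bash
python3 - <<'E'
from h import *
import pickle
from scipy.optimize import least_squares
P=pickle.load(open("P0.pkl","rb"));t=P["top"];s=P["side"]
f=lambda c,o:(np.array(c,float)+.5)/8-.5+np.array(o)
T=f([(85,240),(568,95),(688,512),(228,658)],(257,158))
S=f([(485,90),(718,303),(328,592),(132,363)],(318,200))
tip_t=f([(400,402)],(257,158))
def tri(a,b):
    r=least_squares(lambda X:np.r_[proj(t,X)[0]-a,proj(s,X)[0]-b],[.6,.07,.15]); return r.x,r.fun
C=[]
for a,b in zip(T,S):
    x,e=tri(a,b); C.append(x); print(np.round(x,4),np.round(e,2))
C=np.array(C)
print([np.linalg.norm(C[i]-C[(i+1)%4]) for i in range(4)])
c=C.mean(0); u,w,v=np.linalg.svd(C-c); n=v[2]*np.sign(v[2][2]); print(c,n,np.degrees(np.arccos(n[2])),np.degrees(np.arctan2(n[1],n[0])),w)
E
```

```text
[0.6453 0.1495 0.1451] [ 0.03 -0.29 -0.32  0.04]
[0.6902 0.0169 0.1425] [ 0.12 -0.92 -0.92  0.14]
[ 0.5813 -0.0198  0.0739] [ 0.04 -0.41 -0.39  0.03]
[0.5366 0.1136 0.073 ] [ 0.05 -0.68 -0.7   0.04]
[np.float64(0.14002892597636585), np.float64(0.1338751135038403), np.float64(0.14068807442245537), np.float64(0.13524870724728758)]
[0.61333866 0.0650743  0.10862737] [-0.49398053 -0.17153316  0.85238466] 31.528006315678603 -160.85060544911238 [0.1403491  0.13455335 0.00157194]
```

```bash
cat >> h.py <<'E'
def frame(yaw,tilt):
    # stand yaw, housing leaning to stand's -x
    return R.from_euler("z",yaw)*R.from_euler("y",-tilt)
def circ(r,z,n=180,a0=0,a1=2*np.pi):
    a=np.linspace(a0,a1,n); return np.c_[r*np.cos(a),r*np.sin(a),np.full(n,z)]
E
python3 - <<'E'
from h import *
import pickle
from scipy.optimize import least_squares
P=pickle.load(open("P0.pkl","rb"));t=P["top"];s=P["side"]
f=lambda c,o:(np.array(c,float)+.5)/8-.5+np.array(o)
T=f([(85,240),(568,95),(688,512),(228,658)],(257,158))
S=f([(485,90),(718,303),(328,592),(132,363)],(318,200))
L=np.array([(68,71,0),(68,-71,0),(-68,-71,0),(-68,71,0)])/1e3
def res(x):
    X=frame(x[3],x[4]).apply(L)*x[5]+x[:3]
    return np.r_[(proj(t,X)-T).ravel(),(proj(s,X)-S).ravel()]
r=least_squares(res,[.613,.065,.108,.3,.55,1]);print(np.round(r.x,4),np.round(r.fun,2))
x=r.x;pickle.dump(x,open("plate.pkl","wb"))
F=frame(x[3],x[4]);c=x[:3]
W=lambda A:F.apply(A)+c
for p,n,cc,h in ((t,"t",(307,208),50),(s,"s",(373,255),55)):
    g=[((0,0,255),proj(p,W(L))),((0,255,0),proj(p,W(circ(.058,0)))),((255,0,0),proj(p,W(circ(.016,.016)))),((0,255,255),proj(p,W(circ(.02,0))))]
    crop(p,cc,h,8,n+"_ov.png",g)
E
```

```text
[0.6133 0.0651 0.1086 0.3227 0.5494 0.9894] [-0.06 -0.26  0.22 -0.97  0.01 -0.37  0.08 -0.7  -0.31  0.47 -0.91 -0.28
 -0.43  0.18 -0.68 -0.1 ]
```

View pics/t_ov.png

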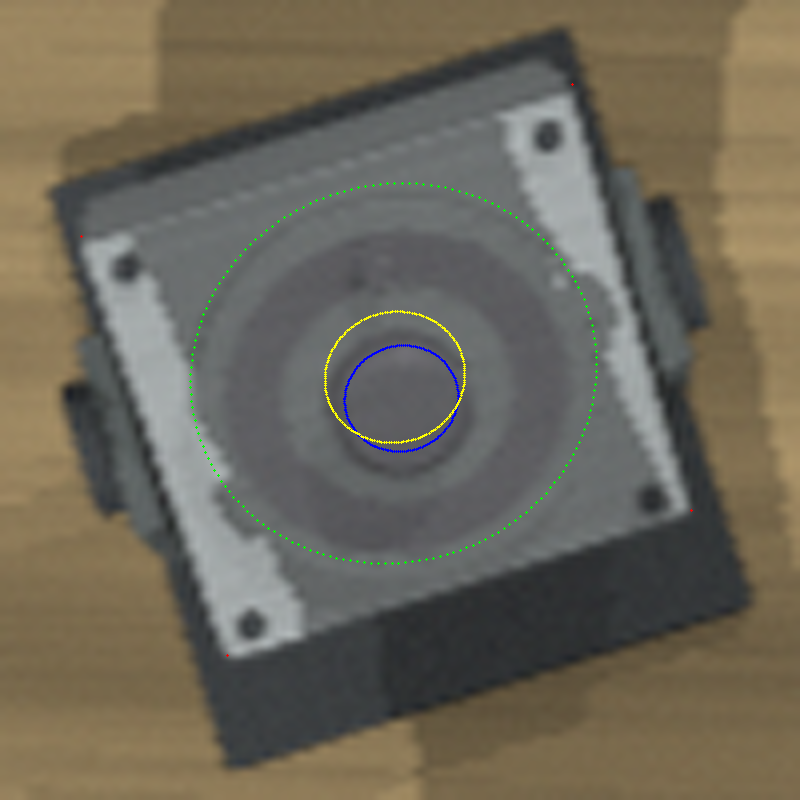

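View pics/s_ov.png

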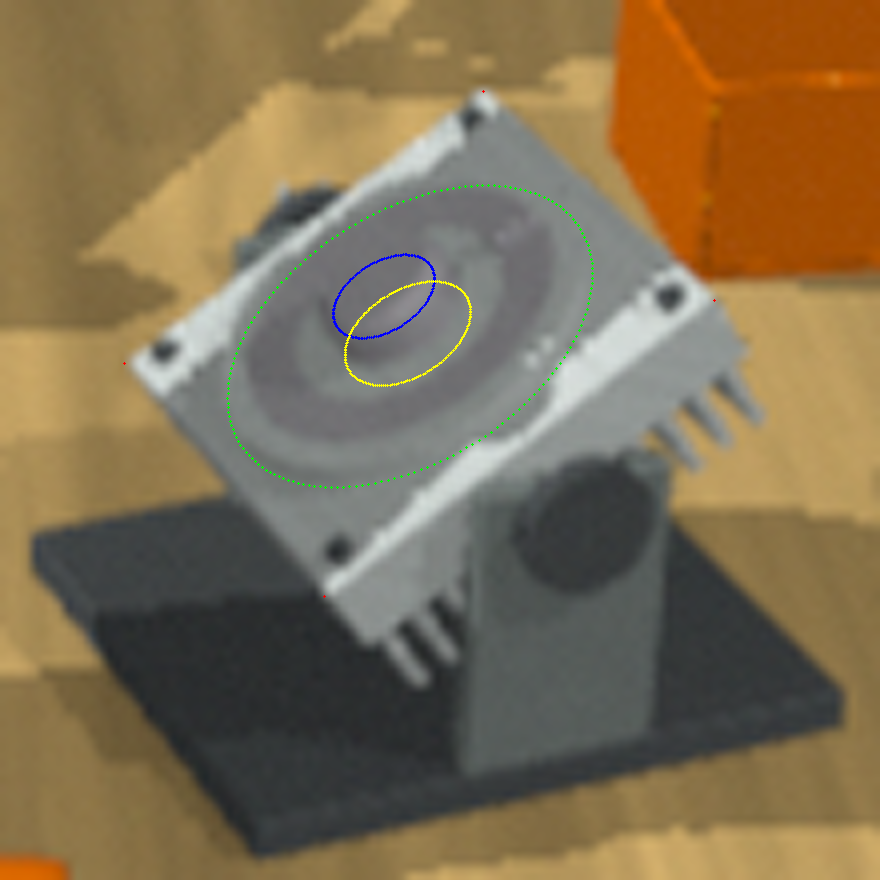

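```bash
python3 - <<'E'
from h import *
import pickle
P=pickle.load(open("P0.pkl","rb"))
for n,c in(("top",(307,206)),("side",(370,241))):
    p=P[n];x,y=c;im=p["frame"][y-32:y+32,x-32:x+32,::-1].astype(float)
    im=np.clip((im-70)/(160-70),0,1)*255
    cv2.imwrite(f"pics/{n}_enh.png",cv2.resize(im.astype(np.uint8),None,fx=9,fy=9,interpolation=cv2.INTER_LANCZOS4))
E
```

```text
(no output)
```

View pics/top_enh.png

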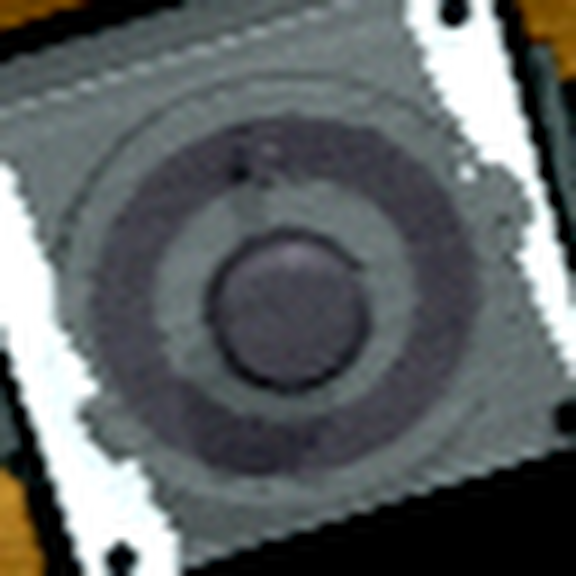

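View pics/side_enh.png

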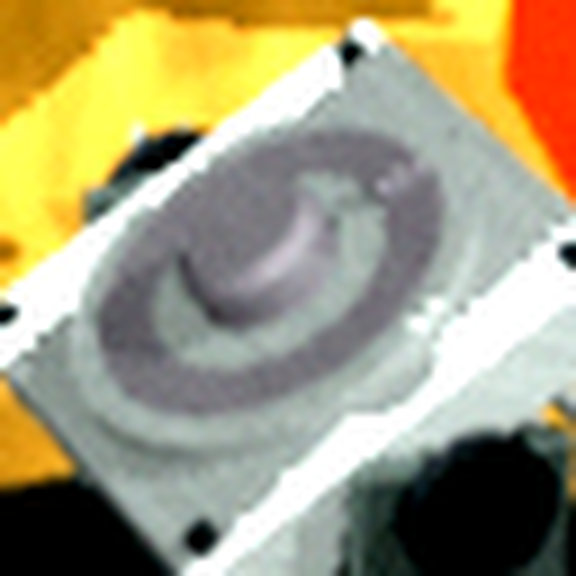

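```bash
cat > ov.py <<'E'
from h import *
import pickle,sys
P=pickle.load(open("P0.pkl","rb"));x=pickle.load(open("plate.pkl","rb"))
F=frame(x[3],x[4])
def draw(h,dx=0,dy=0,key=None,name="ov",F=F):
    ims=[]
    for n,c in(("top",(307,206)),("side",(370,241))):
        p=P[n];a,b=c;im=p["frame"][b-32:b+32,a-32:a+32,::-1].astype(float)
        im=(np.clip((im-70)/90,0,1)*255).astype(np.uint8)
        k=6;im=cv2.resize(im,None,fx=k,fy=k,interpolation=cv2.INTER_LANCZOS4)
        o=lambda A:np.round(((proj(p,F.apply(A+np.array([dx,dy,h]))+x[:3])-[a-32,b-32])+.5)*k).astype(np.int32)
        def pl(A,col,closed=True): cv2.polylines(im,[o(A)],closed,col,1)
        pl(circ(.058,0),(0,255,0))
        hull=cv2.convexHull(np.vstack([o(circ(.02,0)),o(circ(.02,.012)),o(circ(.016,.016))]));cv2.polylines(im,[hull],True,(0,255,255),1)
        pl(circ(.016,.016),(255,0,0))
        if key is not None:
            kx=np.array([(.034,-.004),(.048,-.004),(.048,.004),(.034,.004)])
            for z in (0,.006):
                A=R.from_euler("z",key).apply(np.c_[kx,np.full(4,z)]);pl(A,(0,0,255))
        ims.append(im)
    cv2.imwrite(f"pics/{name}.png",np.hstack(ims))
if __name__=="__main__":
    draw(.004,key=.2,name="ov4");draw(.008,key=.2,name="ov8")
E
python3 ov.py
```

```text
(no output)
```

View pics/ov4.png

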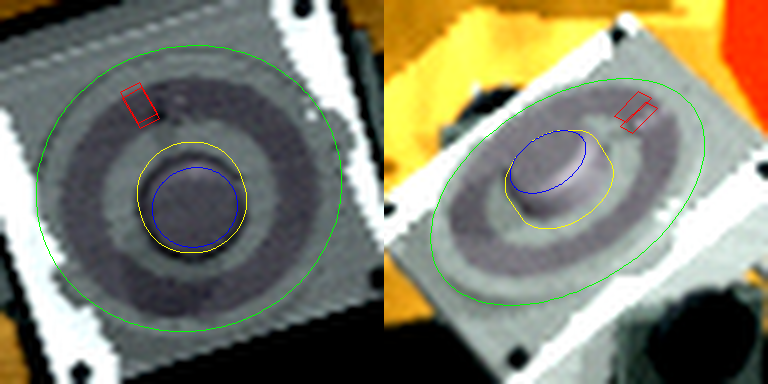

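View pics/ov8.png

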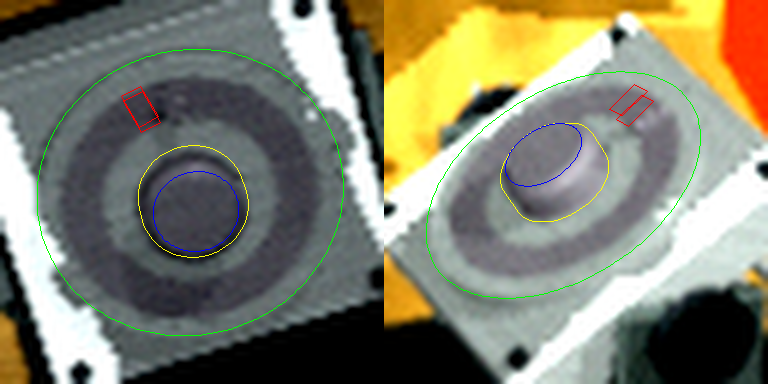

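```bash
python3 - <<'E'
from h import *
import pickle
P=pickle.load(open("P0.pkl","rb"))
o=[]
for n,c in(("top",(307,206)),("side",(370,241))):
    p=P[n];a,b=c;im=p["frame"][b-32:b+32,a-32:a+32].astype(float)
    d=(im[...,0]+im[...,2])/2-im[...,1]
    print(np.percentile(d,[5,25,50,75,95]))
    d=np.clip((d+6)/16,0,1)*255
    o.append(cv2.resize(d.astype(np.uint8),None,fx=6,fy=6,interpolation=cv2.INTER_NEAREST))
cv2.imwrite("pics/rg.png",np.hstack(o))
E
```

```text
[-3.5 -2.  -1.5  0.   2. ]
[-15.   -5.5  -3.5  -1.5   2.5]
```

View pics/rg.png

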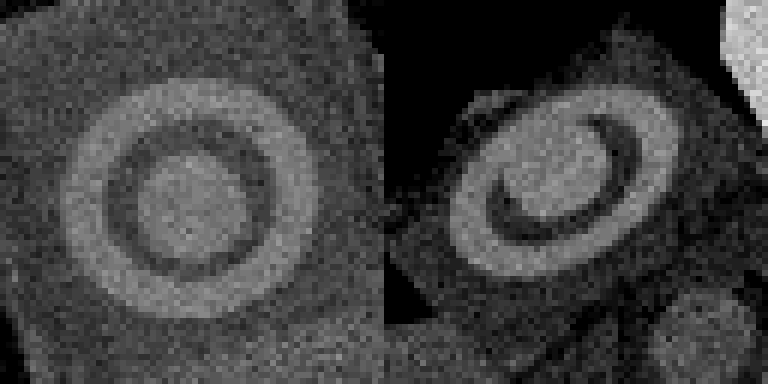

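```bash
cat > fit.py <<'E'
from station import *
from h import *
import pickle
from scipy.optimize import least_squares,minimize
try: A=pickle.load(open("A.pkl","rb"))
except Exception:
    A={}
    for n in("top","side"):
        f=[snapshot(n) for _ in range(6)]
        p=dict(f[0]);p["frame"]=np.mean([g["frame"].astype(float) for g in f],0);A[n]=p
    pickle.dump(A,open("A.pkl","wb"))
pl=pickle.load(open("plate.pkl","rb"))
W={"top":(275,174,64),"side":(338,209,64)}
k=6
def dm(n):
    p=A[n];x,y,w=W[n];im=cv2.GaussianBlur(p["frame"],(0,0),.6)[y:y+w,x:x+w];return (im[...,0]+im[...,2])/2-im[...,1]
D={n:dm(n) for n in W}
def render(n,v):
    F=frame(v[5],v[6]);p=A[n];x,y,w=W[n]
    o=lambda C:np.round(((proj(p,F.apply(C)+v[:3])-[x,y]+.5)*k-.5)*16).astype(np.int32)
    m=np.zeros((w*k,w*k),np.uint8)
    cv2.fillPoly(m,[o(circ(v[4],0))],255,shift=4);cv2.fillPoly(m,[o(circ(v[3],0))],0,shift=4)
    h=cv2.convexHull(np.vstack([o(circ(.02,0)),o(circ(.02,.012)),o(circ(.016,.016))]));cv2.fillPoly(m,[h],255,shift=4)
    m=cv2.resize(m,(w,w),interpolation=cv2.INTER_AREA)/255.
    return cv2.GaussianBlur(m,(0,0),.8)
def cost(v):
    c=0
    for n in W:
        m=render(n,v)
        F=frame(v[5],v[6]);p=A[n];x,y,w=W[n]
        msk=np.zeros((w,w),np.uint8)
        cv2.fillPoly(msk,[np.round(proj(p,F0.apply(circ(.054,0))+v0[:3])-[x,y]).astype(np.int32)],1)
        mm=msk>0
        a=m[mm];b=D[n][mm];X=np.c_[a,np.ones_like(a)];s,r,_,_=np.linalg.lstsq(X,b,rcond=None);c+=r[0]/b.var()/len(b)
    return c
F0=frame(pl[3],pl[4]);v0=np.r_[F0.apply([0,0,.007])+pl[:3],.031,.047,pl[3],pl[4]]
if __name__=="__main__":
    sc=np.array([.003,.003,.003,.002,.002,.02,.02])
    best=None
    for it in range(3):
        r=minimize(lambda u:cost(v0+u*sc),np.zeros(7) if best is None else best.x,method="Nelder-Mead",options=dict(initial_simplex=(0 if best is None else best.x)+np.vstack([np.zeros(7),np.eye(7)]),maxiter=700,xatol=.01,fatol=1e-6));best=r
        print(r.fun,np.round(v0+r.x*sc,4))
    v=v0+best.x*sc
    print("h above plate, offs",np.round(F0.inv().apply(v[:3]-pl[:3])*1e3,2),"yaw,tilt",v[5:],"was",pl[3:5])
    for fx in (True,):
        g=lambda u:cost(np.r_[v0[:5]+u*sc[:5],pl[3:5]])
        r=minimize(g,np.zeros(5),method="Nelder-Mead",options=dict(initial_simplex=np.vstack([np.zeros(5),np.eye(5)]),maxiter=700))
        w=v0[:5]+r.x*sc[:5];print(r.fun,np.round(w,4),np.round(F0.inv().apply(w[:3]-pl[:3])*1e3,2))
    pickle.dump(v,open("seat.pkl","wb"))
E
python3 fit.py
```

```text
0.1829554333199111 [0.6086 0.0636 0.1158 0.0329 0.0486 0.324  0.5488]
0.18292885545654153 [0.6086 0.0636 0.1158 0.0329 0.0486 0.3241 0.5489]
0.1829194619222102 [0.6086 0.0636 0.1158 0.0329 0.0486 0.324  0.5489]
h above plate, offs [-0.41  0.1   8.75] yaw,tilt [0.32403807 0.5488593 ] was [0.32267679 0.54939497]
0.18337639541604922 [0.6087 0.0637 0.1158 0.033  0.0485] [-0.39  0.18  8.66]
```

```bash
python3 - <<'E'
from h import *
import pickle
A=pickle.load(open("A.pkl","rb"));v=pickle.load(open("seat.pkl","rb"));F=frame(v[5],v[6])
rows=[]
for n in("top","side"):
    p=A[n];im=p["frame"].astype(np.float32)[:,:,::-1]
    # rectified patch x 28..56 mm, y -30..30 mm, 8px/mm at z=6mm
    for z in (0.,.006):
        Y,X=np.meshgrid(np.linspace(.03,-.03,390),np.linspace(.056,.026,280)) # up=+x, left=+y
        pts=np.c_[X.ravel(),Y.ravel(),np.full(X.size,z)]
        uv=proj(p,F.apply(pts)+v[:3]).astype(np.float32).reshape(280,390,2)
        o=cv2.remap(im,uv[...,0],uv[...,1],cv2.INTER_CUBIC)
        lo,hi=np.percentile(o,[3,99]);o=np.clip((o-lo)/(hi-lo),0,1)*255
        o=o.astype(np.uint8)
        for a in np.radians(range(-30,31,10)):
            for r in (.034,.048):
                x,y=r*np.cos(a),r*np.sin(a); cv2.circle(o,(int((.03-y)/.06*389),int((.056-x)/.03*279)),2,(0,255,0),-1)
        rows.append(o)
cv2.imwrite("pics/key.png",np.vstack([np.hstack(rows[:2]),np.hstack(rows[2:])]))
E
```

```text
(no output)
```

View pics/key.png

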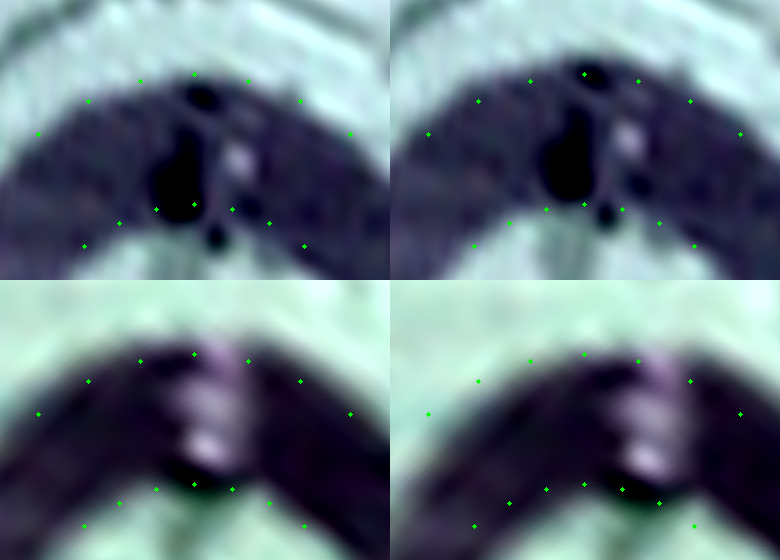

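```bash
cat > keyfit.py <<'E'
from h import *
import pickle
from scipy.optimize import minimize
A=pickle.load(open("A.pkl","rb"));v=pickle.load(open("seat.pkl","rb"));F=frame(v[5],v[6])
k=8
B0=np.array([(.034,-.004,0),(.048,-.004,0),(.048,.004,0),(.034,.004,0)])
def layers(n,ang,sh,d):
    p=A[n];c=proj(p,F.apply([[.041,0,.003]])+v[:3])[0];x,y=np.round(c).astype(int)-14;w=28
    o=lambda C:np.round(((proj(p,F.apply(C)+v[:3])+d-[x,y]+.5)*k-.5)*16).astype(np.int32)
    lab=np.zeros((w*k,w*k),np.uint8)
    cv2.fillPoly(lab,[o(circ(v[4],0))],1,shift=4);cv2.fillPoly(lab,[o(circ(v[3],0))],0,shift=4)
    Rk=R.from_euler("z",ang);b=Rk.apply(B0);t=b+[0,0,.006]
    s=np.vstack([b,b+np.r_[sh,0]])
    m=np.zeros_like(lab);cv2.fillPoly(m,[cv2.convexHull(o(s))],1,shift=4)
    lab[(m>0)&(lab==1)]=2;lab[(m>0)&(lab==0)]=3
    cam=F.inv().apply(p["origin"]-v[:3])
    for i in range(4):
        j=(i+1)%4;e=b[j]-b[i];nn=np.cross(e,[0,0,1]);
        if nn@(cam-b[i])>0: cv2.fillPoly(lab,[o(np.array([b[i],b[j],t[j],t[i]]))],4+i,shift=4)
    cv2.fillPoly(lab,[o(t)],8,shift=4)
    L=[]
    for i in range(9):
        m=(lab==i).astype(np.float32)
        if m.sum()<k*k*.5: continue
        L.append(cv2.GaussianBlur(cv2.resize(m,(w,w),interpolation=cv2.INTER_AREA),(0,0),.6))
    # window
    q=np.zeros((w,w),np.uint8);a=np.linspace(-.5,.45,40)
    poly=np.vstack([np.c_[.03*np.cos(a),.03*np.sin(a),0*a],np.c_[.054*np.cos(a),.054*np.sin(a),0*a][::-1]])
    cv2.fillPoly(q,[np.round(proj(p,F.apply(poly)+v[:3])-[x,y]).astype(np.int32)],1)
    im=p["frame"][y:y+w,x:x+w]
    return np.array(L),q>0,im
def cost(ang,u):
    c=0
    for i,n in enumerate(("top","side")):
        L,q,im=layers(n,ang,u[:2]*.01,u[2+2*i:4+2*i]*.5)
        X=L[:,q].T;b=im[q]
        XX=X.T@X+1e-3*np.eye(X.shape[1]);s=np.linalg.solve(XX,X.T@b)
        e=((X@s-b)**2).sum();c+=e/len(b)
    return c+.5*(u[2:]**2).sum()
if __name__=="__main__":
    for a in np.arange(-.3,.31,.03):
        best=1e9
        for s0 in ((0,.6),(-.4,.4),(.4,.5),(-.5,0),(0,-.6)):
            r=minimize(lambda u:cost(a,u),np.r_[s0,0,0,0,0],method="Nelder-Mead",options=dict(maxiter=150))
            if r.fun<best: best=r.fun;bu=r.x
        print(round(a,3),round(best,2),np.round(bu,2))
E
python3 keyfit.py
```

```text
-0.3 77.07 [-0.32  0.81  0.   -0.   -0.   -0.  ]
-0.27 61.64 [-0.28  1.26 -0.    0.   -0.   -0.  ]
-0.24 65.42 [-0.23  0.98 -0.    0.   -0.   -0.  ]
-0.21 70.02 [-0.21  0.85  0.    0.   -0.   -0.  ]
-0.18 77.98 [-0.37  0.45  0.   -0.    0.   -0.  ]
-0.15 73.77 [-0.41  0.4  -0.    0.   -0.    0.  ]
-0.12 66.14 [-0.49  0.47  0.   -0.   -0.   -0.  ]
-0.09 64.05 [-0.44  0.47  0.   -0.   -0.   -0.  ]
-0.06 68.26 [-0.41  0.4   0.   -0.    0.    0.  ]
-0.03 75.98 [-0.41  0.36 -0.    0.   -0.    0.  ]
-0.0 77.66 [-0.52 -0.   -0.    0.   -0.   -0.  ]
0.03 81.4 [-0.5  0.   0.   0.   0.   0. ]
0.06 86.32 [ 0.   -0.63 -0.   -0.   -0.   -0.  ]
0.09 87.72 [ 0.  -0.6  0.   0.   0.   0. ]
0.12 89.97 [-0.   -0.63 -0.    0.   -0.    0.  ]
0.15 94.07 [ 0.   -0.59 -0.   -0.   -0.   -0.  ]
0.18 79.52 [ 0.   -1.38  0.   -0.   -0.   -0.  ]
0.21 104.51 [-0.   -0.65 -0.    0.   -0.   -0.  ]
0.24 110.94 [-0.   -0.64 -0.    0.    0.    0.  ]
0.27 109.05 [-0.   -0.66  0.   -0.   -0.    0.  ]
0.3 112.01 [ 0.   -0.62  0.   -0.    0.   -0.  ]
```

```bash
python3 - <<'E'
import keyfit as kf
from h import *
import pickle
o=[]
for ang in (-.09,-.25):
  r=[]
  for n in("top","side"):
    p=kf.A[n];v=kf.v;F=kf.F
    c=proj(p,F.apply([[.041,0,.003]])+v[:3])[0];x,y=np.round(c).astype(int)-12
    im=p["frame"][y:y+24,x:x+24,::-1];lo,hi=np.percentile(im,[2,95]);im=(np.clip((im-lo)/(hi-lo),0,1)*255).astype(np.uint8)
    k=16;im=cv2.resize(im,None,fx=k,fy=k,interpolation=cv2.INTER_NEAREST if ang<-.2 else cv2.INTER_CUBIC)
    b=R.from_euler("z",ang).apply(kf.B0)
    for z,col in((0,(0,255,255)),(.006,(0,0,255))):
        q=np.round((proj(p,F.apply(b+[0,0,z])+v[:3])-[x,y]+.5)*k).astype(np.int32);cv2.polylines(im,[q],True,col,1)
    r.append(im)
  o.append(np.hstack(r))
cv2.imwrite("pics/k2.png",cv2.resize(np.vstack(o),(600,600)))
E
```

```text
(no output)
```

View pics/k2.png

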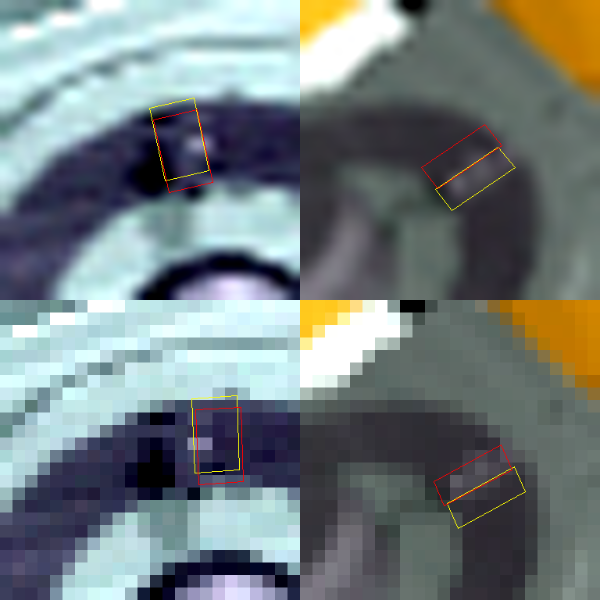

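```bash
cat > objfit.py <<'E'
from h import *
import pickle
from scipy.optimize import minimize
A=pickle.load(open("A.pkl","rb"))
k=6
def dflat(r,f,z,n=120):
    c=circ(r,z,n);c[:,1]=np.clip(c[:,1],-f,f);return c
def flange_parts(yaw):
    parts=[]
    # disc sectors between slots: polygons (convex-ish, split)
    for i in range(6):
        a=np.linspace(i*np.pi/3,(i+1)*np.pi/3,13)
        d=.006
        a0=i*np.pi/3;a1=a0+np.pi/3
        ph=np.arcsin(d/.05)
        arc=np.linspace(a0+ph,a1-ph,10)
        pts=[(.05*np.cos(t),.05*np.sin(t)) for t in arc]
        ph2=np.arcsin(d/.03);arc2=np.linspace(a0+ph2,a1-ph2,6)
        pts+=[(.03*np.cos(t),.03*np.sin(t)) for t in arc2]
        pts=np.array(pts)
        parts.append([np.c_[pts,0*pts[:,0]],np.c_[pts,0*pts[:,0]+.012]])
    parts.append([circ(.03,0),circ(.03,.020)])
    parts.append([dflat(.027,.022,.02),dflat(.027,.022,.058)])
    parts.append([circ(.016,.058),circ(.016,.070),circ(.012,.074)])
    return parts
def cap_parts(yaw,s=1):
    return [[circ(.038*s,0),circ(.038*s,.008*s)],[circ(.026*s,.008*s),circ(.026*s,.018*s)],[dflat(.022*s,.018*s,.018*s),dflat(.022*s,.018*s,.058*s)]]
def render(p,parts,pos,yaw,win):
    x,y,w=win;m=np.zeros((w*k,w*k),np.uint8);Rz=R.from_euler("z",yaw)
    o=lambda C:np.round(((proj(p,Rz.apply(C)+pos)-[x,y]+.5)*k-.5)*16).astype(np.int32)
    for pr in parts:
        cv2.fillPoly(m,[cv2.convexHull(np.vstack([o(c) for c in pr]))],255,shift=4)
    return cv2.GaussianBlur(cv2.resize(m,(w,w),interpolation=cv2.INTER_AREA)/255.,(0,0),.5)
E
cat > flfit.py <<'E'
from objfit import *
def seg(p,win):
    x,y,w=win;im=p["frame"][y:y+w,x:x+w].astype(float)
    return im[...,0]-im[...,2]   # R-B: wood high, grey ~0
W={"top":(208-32,274-32,64),"side":(298-30,228-32,60)}
D={}
for n,w in W.items():
    d=seg(A[n],w);D[n]=np.clip(1-(d-5)/20,0,1);
    cv2.imwrite(f"pics/seg_{n}.png",cv2.resize((D[n]*255).astype(np.uint8),(400,400),interpolation=cv2.INTER_NEAREST))
def cost(u,yaw=None,views=("top","side")):
    pos=np.array([u[0],u[1],0]);c=0
    for n in views:
        m=render(A[n],flange_parts(0),pos,u[2],W[n]);c+=((m-D[n])**2).sum()
    return c
if __name__=="__main__":
    for i in range(3):
        y0=np.pi/2+i*np.pi/3
        u0=np.array([.453,.31,y0]);sc=np.array([.003,.003,.08])
        b=None
        for dy in (-.25,0,.25):
            r=minimize(lambda s:cost(u0+[0,0,dy]+s*sc),np.zeros(3),method="Nelder-Mead",options=dict(initial_simplex=np.vstack([np.zeros(3),np.eye(3)])))
            uu=u0+[0,0,dy]+r.x*sc
            if b is None or r.fun<b[0]: b=(r.fun,uu)
        print(i,b[0],np.round(b[1],4),[round(cost(b[1],views=(n,)),2) for n in W])
E
python3 flfit.py
```

```text
0 80.6206370117651 [0.4536 0.3067 1.6368] [np.float64(22.28), np.float64(58.34)]
1 99.529248658423 [0.4535 0.3067 2.6868] [np.float64(22.63), np.float64(76.9)]
2 97.34495624259742 [0.4535 0.3067 3.7338] [np.float64(22.43), np.float64(74.91)]
```

```bash
python3 - <<'E'
import cv2,numpy as np
cv2.imwrite("pics/segs.png",np.hstack([cv2.imread("pics/seg_top.png"),cv2.imread("pics/seg_side.png")]))
E
```

```text
(no output)
```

View pics/segs.png

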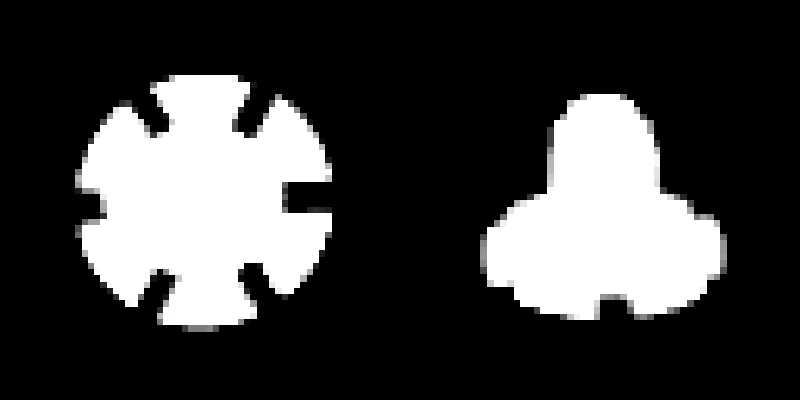

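```bash
cat > capfit.py <<'E'
from objfit import *
W={"top":(448-26,283-26,52),"side":(298-30,375-30,60)}
D={}
for n,(x,y,w) in W.items():
    g=A[n]["frame"][y:y+w,x:x+w].max(2);D[n]=np.clip((75-g)/35,0,1)
def cost(u,s=1,views=("top","side")):
    c=0
    for n in views:
        m=render(A[n],cap_parts(0,s),np.array([u[0],u[1],0]),u[2],W[n]);c+=((m-D[n])**2).sum()
    return c
if __name__=="__main__":
    for s in (.95,1,1.05):
      for y0 in (0,.6,1.2,1.8,2.4) if s==1 else (0,1.2,2.4):
        u0=np.array([.44,-.28,y0]);sc=np.array([.004,.004,.3])
        r=minimize(lambda q:cost(u0+q*sc,s),np.zeros(3),method="Nelder-Mead",options=dict(initial_simplex=np.vstack([np.zeros(3),np.eye(3)])))
        u=u0+r.x*sc;print(s,y0,round(r.fun,2),np.round(u,4),[round(cost(u,s,(n,)),2) for n in W])
    import flfit as f
    for n in ("top","side"):
        u0=np.array([.4536,.3067,1.637]);sc=np.array([.004,.004,.05])
        r=minimize(lambda q:f.cost(u0+q*sc,views=(n,)),np.zeros(3),method="Nelder-Mead",options=dict(initial_simplex=np.vstack([np.zeros(3),np.eye(3)])))
        print("fl",n,r.fun,u0+r.x*sc)
E
python3 capfit.py
```

```text
0.95 0 196.01 [ 0.441  -0.2816  0.2765] [np.float64(30.6), np.float64(165.41)]
0.95 1.2 195.49 [ 0.4411 -0.2815  0.3833] [np.float64(31.67), np.float64(163.82)]
0.95 2.4 196.11 [ 0.4411 -0.2816  3.5484] [np.float64(32.07), np.float64(164.05)]
1 0 240.27 [ 0.4407 -0.2817  0.2695] [np.float64(37.4), np.float64(202.86)]
1 0.6 242.07 [ 0.4407 -0.2818  0.8665] [np.float64(37.49), np.float64(204.58)]
1 1.2 243.55 [ 0.4409 -0.2816  1.1873] [np.float64(39.61), np.float64(203.95)]
1 1.8 249.26 [ 0.4412 -0.2814  1.9395] [np.float64(43.95), np.float64(205.31)]
1 2.4 241.06 [ 0.4407 -0.2815  3.138 ] [np.float64(36.15), np.float64(204.91)]
1.05 0 417.94 [ 0.4409 -0.2805  0.1317] [np.float64(94.74), np.float64(323.2)]
1.05 1.2 405.34 [ 0.4411 -0.2808  1.3551] [np.float64(95.49), np.float64(309.85)]
1.05 2.4 419.17 [ 0.4408 -0.2808  2.5681] [np.float64(94.97), np.float64(324.2)]
fl top 17.273339417623745 [0.45308616 0.30680627 1.63402785]
fl side 27.374292687965216 [0.45607296 0.30411861 1.627161  ]
```

```bash
python3 - <<'E'
from capfit import *
import flfit as f
o=[]
for M,pf,u in((None,lambda:cap_parts(0),(.4407,-.2817,.27)),(f,lambda:flange_parts(0),(.4536,.3067,1.637))):
    WW=W if M is None else f.W
    r=[]
    for n in("top","side"):
        x,y,w=WW[n];im=A[n]["frame"][y:y+w,x:x+w,::-1];im=np.clip(im*(2.5 if M is None else 1),0,255).astype(np.uint8)
        m=render(A[n],pf(),np.array([u[0],u[1],0]),u[2],WW[n]);z=400
        im=cv2.resize(im,(z,z),interpolation=cv2.INTER_CUBIC);mm=(cv2.resize(m,(z,z))>.5).astype(np.uint8)
        c,_=cv2.findContours(mm,cv2.RETR_LIST,cv2.CHAIN_APPROX_NONE);cv2.drawContours(im,c,-1,(0,0,255),1);r.append(im)
    o.append(np.hstack(r))
cv2.imwrite("pics/cf.png",cv2.resize(np.vstack(o),(600,600)))
E
```

```text
(no output)
```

View pics/cf.png

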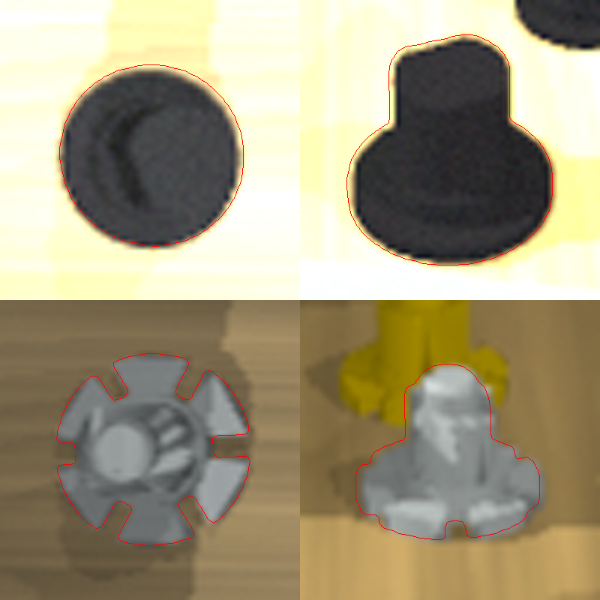

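```bash
python3 - <<'E'
import station
print([n for n in dir(station) if n[0]!='_'])
print(getattr(station,'pinch_z',None))
from h import *
import pickle
A=pickle.load(open("A.pkl","rb"))
print(np.round(back(A["side"],[(240,191),(323,190),(325,155)],0),3))
print(np.round(back(A["top"],[(106,344),(98,236),(72,232)],0),3),np.round(back(A["top"],[(80,350),(72,232)],.15),3))
print("p",np.round(proj(A["side"],[[.266,.566,.231]]),1),np.round(proj(A["top"],[[.266,.566,.231]]),1))
s=station.observe();print(s["clock"],rot(s["ee_rot"]).as_matrix().round(3))
import capfit as c
for n in c.D: 
    x,y,w=c.W[n]
    if n=="side": c.D[n][:max(0,356-y),314-x:]=0; c.D[n][402-y:]=0; print(c.D[n].sum())
for y0 in (0,.4,.8,1.2,1.6,2.,2.4,2.8):
    u0=np.array([.44,-.28,y0]);sc=np.array([.004,.004,.2])
    r=c.minimize(lambda q:c.cost(u0+q*sc),np.zeros(3),method="Nelder-Mead",options=dict(initial_simplex=np.vstack([np.zeros(3),np.eye(3)])))
    u=u0+r.x*sc;print(y0,round(r.fun,2),np.round(u,4),[round(c.cost(u,1,(n,)),2) for n in c.W])
E
```

```text
['Unreachable', 'hand_in', 'observe', 'pinch_z', 'regions_of', 'snapshot']
0.0187
[[ 0.28   0.606  0.   ]
 [ 0.543  0.607  0.   ]
 [ 0.57   0.926 -0.   ]]
[[0.276 0.553 0.   ]
 [0.541 0.587 0.   ]
 [0.55  0.653 0.   ]] [[0.283 0.542 0.15 ]
 [0.538 0.574 0.15 ]]
p [[230.  123.7]] [[ 47.2 364.5]]
1.2 [[-0.905  0.425 -0.   ]
 [ 0.425  0.905 -0.   ]
 [ 0.    -0.    -1.   ]]
1297.290476190476
0 114.86 [ 0.4407 -0.2818  0.1933] [np.float64(39.26), np.float64(75.61)]
0.4 113.57 [ 0.4407 -0.2817  0.4501] [np.float64(37.72), np.float64(75.84)]
0.8 115.97 [ 0.4407 -0.2816  0.8102] [np.float64(36.43), np.float64(79.54)]
1.2 117.21 [ 0.441  -0.2815  1.2081] [np.float64(41.35), np.float64(75.85)]
1.6 122.11 [ 0.4411 -0.2815  1.8247] [np.float64(42.19), np.float64(79.93)]
2.0 125.09 [ 0.441  -0.2814  2.1666] [np.float64(40.04), np.float64(85.04)]
2.4 113.66 [ 0.4407 -0.2818  3.4958] [np.float64(38.22), np.float64(75.45)]
2.8 115.94 [ 0.4408 -0.2814  3.0763] [np.float64(37.98), np.float64(77.96)]
```

```bash
cat >> h.py <<'E'
def rel(s,pos,Rt):
    R0=rot(s["ee_rot"]);d=R0.inv().apply(np.array(pos)-s["ee_pos"])*1e3;w=(R0.inv()*Rt).as_rotvec()
    print("clock",round(s["clock"],2),"slide",np.round(d,1).tolist(),"turn",np.round(w,3).tolist(),"rows",round(max(np.linalg.norm(d)/41.7,np.degrees(np.linalg.norm(w))/7.16),1))
def down(yang):
    # tool z down, tool y at world angle yang
    y=np.array([np.cos(yang),np.sin(yang),0]);z=np.array([0,0,-1.]);x=np.cross(y,z);return R.from_matrix(np.c_[x,y,z])
E
python3 - <<'E'
from station import *
from h import *
s=observe()
rel(s,[.4535,.3065,.150],down(.066))
E
```

```text
clock 1.2 slide [-280.3, -154.8, 81.3] turn [-0.0, 0.0, 1.066] rows 8.5
```

Call:
servo_tool(slide=[[-280,-155,81],[-280,-155,81],[-280,-155,81],[-280,-155,81],[-280,-155,81],[-280,-155,81],[-280,-155,81],[-280,-155,81],[-280,-155,81],[-280,-155,81],[-280,-155,81],[-280,-155,81],[-280,-155,81],[-280,-155,81]], turn=[[0,0,1.066],[0,0,1.066],[0,0,1.066],[0,0,1.066],[0,0,1.066],[0,0,1.066],[0,0,1.066],[0,0,1.066],[0,0,1.066],[0,0,1.066],[0,0,1.066],[0,0,1.066],[0,0,1.066],[0,0,1.066]], fingers=[85,85,85,85,85,85,85,85,85,85,85,85,85,85])

```text
clock: 2.37
ee_pos: [0.4526, 0.3077, 0.1505]
ee_rot: [-0.0, 0.682, 0.731, 0.0]
ft_force: [0.1, 0.4, -0.5]
width: 0.0848
```

```bash
python3 - <<'E'
from station import *
from h import *
s=observe();print(s["q"].round(3),s["ee_pos"],s["ft_force"].round(2))
rel(s,[.4535,.3065,.026],down(.066))
p=snapshot("side");crop(p,(298,190),75,8,"s1.png")
q=snapshot("top");crop(q,(208,274),50,6,"t1.png")
E
```

```text
[-0.689  0.465  0.071  1.825 -0.043  0.853 -0.529] [0.45257265 0.30765732 0.15052581] [ 0.14  0.36 -0.54]
clock 2.37 slide [-1.3, 0.8, 124.5] turn [0.0, -0.001, 0.003] rows 3.0
```

View pics/s1.png

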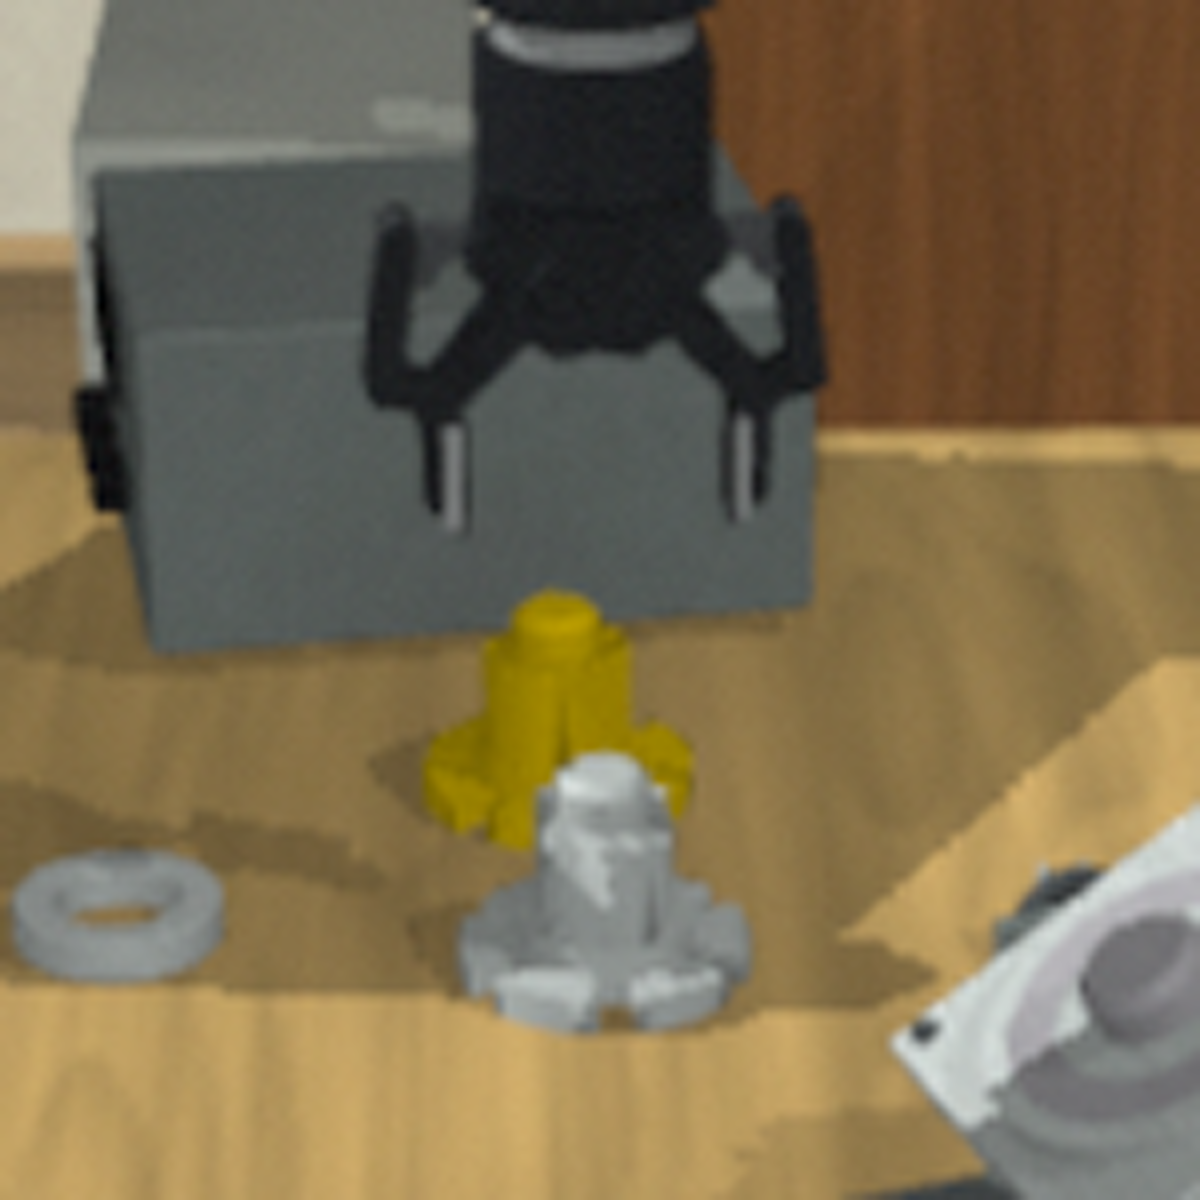

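Call:
servo_tool(slide=[[-1.3,0.8,40],[-1.3,0.8,75],[-1.3,0.8,100],[-1.3,0.8,115],[-1.3,0.8,124],[-1.3,0.8,124],[-1.3,0.8,124],[-1.3,0.8,124],[-1.3,0.8,124],[-1.3,0.8,124],[-1.3,0.8,124],[-1.3,0.8,124],[-1.3,0.8,124],[-1.3,0.8,124],[-1.3,0.8,124],[-1.3,0.8,124]], turn=[[0,0,0],[0,0,0],[0,0,0],[0,0,0],[0,0,0],[0,0,0],[0,0,0],[0,0,0],[0,0,0],[0,0,0],[0,0,0],[0,0,0],[0,0,0],[0,0,0],[0,0,0],[0,0,0]], fingers=[85,85,85,85,85,85,38,38,38,38,38,38,38,38,38,38], squeeze=60)

```text
clock: 3.8
ee_pos: [0.4547, 0.3058, 0.0277]
ee_rot: [0.0, 0.683, 0.73, 0.001]
ft_force: [-0.6, -1.0, 7.1]
width: 0.0431
```

```bash
python3 - <<'E'
from station import *
from h import *
import pickle
s=observe();print(s["ee_pos"],s["ft_force"].round(2),s["width"])
p=snapshot("side");q=snapshot("top");crop(p,(298,210),50,6,"s2.png");crop(q,(208,274),50,6,"t2.png")
crop(q,(307,206),32,10,"t2s.png")
pickle.dump({"side":p,"top":q},open("P2.pkl","wb"))
a=cv2.imread("pics/s2.png");b=cv2.imread("pics/t2.png");c=cv2.resize(cv2.imread("pics/t2s.png"),(600,600))
cv2.imwrite("pics/m2.png",cv2.resize(np.hstack([a,b]),(800,400)))
crop(p,(370,241),32,10,"s2s.png")
cv2.imwrite("pics/m2s.png",cv2.resize(np.hstack([cv2.imread("pics/t2s.png"),cv2.imread("pics/s2s.png")]),(800,400)))
E
```

```text
[0.45472302 0.30576859 0.02770449] [-0.58 -0.98  7.1 ] 0.0431396633278284
```

View pics/m2.png

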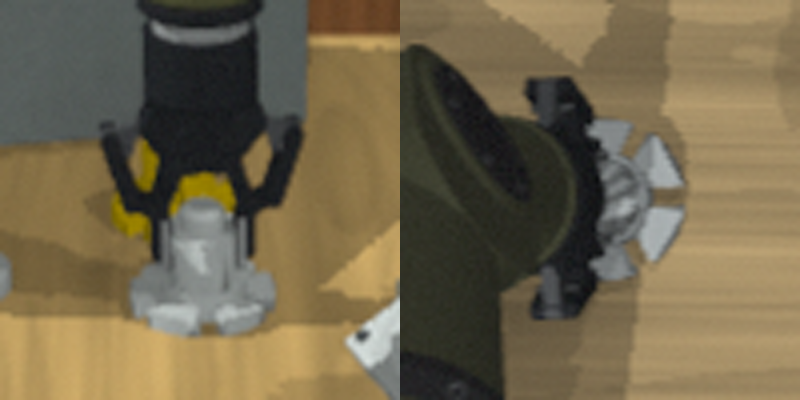

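View pics/m2s.png

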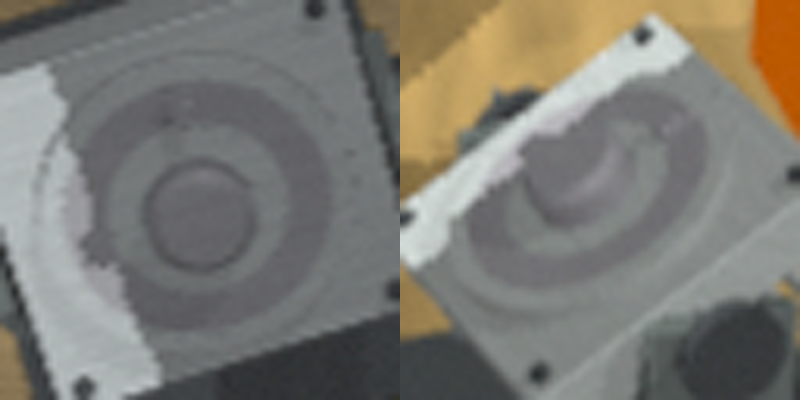

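```bash
cat > place.py <<'E'
from h import *
import pickle
v=pickle.load(open("seat.pkl","rb"));F=frame(v[5],v[6]);seat=v[:3].copy();n=F.apply([0,0,1])
def tool(h,key=-.11,off=(0,0),zf=.0277):
    "flange underside h m above seat"
    Ff=F*R.from_euler("z",key+np.pi/3);M=Ff.as_matrix();Rt=R.from_matrix(np.c_[M[:,0],-M[:,1],-M[:,2]])
    return seat+F.apply([off[0],off[1],h+zf]),Rt
E
python3 - <<'E'
from station import *
from place import *
s=observe();p,Rt=tool(.1);print(p,n)
rel(s,p,Rt)
s2=dict(s);s2["ee_pos"]=s["ee_pos"]+[0,0,.2];rel(s2,p,Rt)
E
```

```text
[0.54548717 0.04242484 0.22478257] [-0.49456306 -0.16611234  0.8531202 ]
clock 3.9 slide [-268.5, 73.6, -197.3] turn [-0.496, 0.236, 0.366] rows 8.2
clock 3.9 slide [-268.8, 73.2, 2.7] turn [-0.496, 0.236, 0.366] rows 6.7
```

Call:
servo_tool(slide=[[0,0,-20],[0,0,-50],[0,0,-90],[0,0,-130],[0,0,-170],[0,0,-200],[0,0,-200],[0,0,-200]], turn=[[0,0,0],[0,0,0],[0,0,0],[0,0,0],[0,0,0],[0,0,0],[0,0,0],[0,0,0]], fingers=[38,38,38,38,38,38,38,38], squeeze=80)

```text
clock: 4.57
ee_pos: [0.4545, 0.3055, 0.2281]
ee_rot: [0.0, 0.683, 0.73, 0.002]
ft_force: [0.4, -0.1, -5.0]
width: 0.0424
```

```bash
python3 - <<'E'
from station import *
from place import *
s=observe();p,Rt=tool(.1);print(s["ee_pos"],s["ft_force"],s["width"],s["q"].round(2))
rel(s,p,Rt)
q=snapshot("side");cv2.imwrite("pics/s3.png",q["frame"][:,:,::-1])
E
```

```text
[0.45446427 0.30551846 0.22805138] [ 0.39869336 -0.05760164 -5.00494506] 0.042449170403826855 [-0.69  0.38  0.08  1.72 -0.04  1.04 -0.53]
clock 4.57 slide [-268.5, 73.5, 2.9] turn [-0.495, 0.235, 0.366] rows 6.7
```

View pics/s3.png

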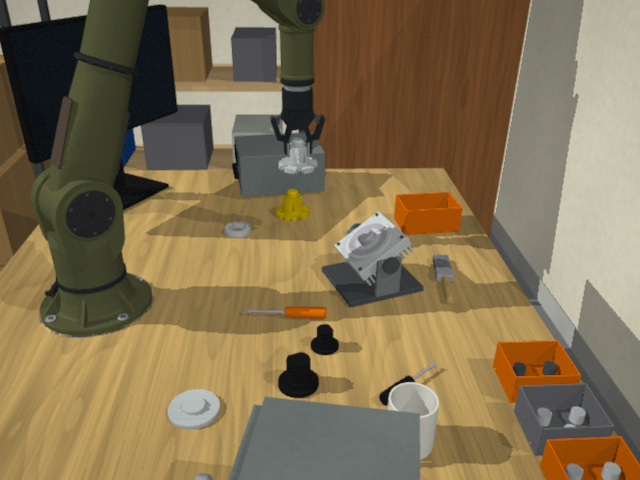

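```bash
python3 - <<'E'
from station import *
import keyfit as kf
from h import *
import pickle
P={}
for n in("top","side"):
    f=[snapshot(n) for _ in range(4)];p=dict(f[0]);p["frame"]=np.mean([g["frame"].astype(float) for g in f],0);P[n]=p
pickle.dump(P,open("P3.pkl","wb"))
o=[]
for ang in (-.11,None):
  r=[]
  for n in("top","side"):
    p=P[n];v=kf.v;F=kf.F
    c=proj(p,F.apply([[.036,0,.003]])+v[:3])[0];x,y=np.round(c).astype(int)-14
    im=p["frame"][y:y+28,x:x+28,::-1];lo,hi=np.percentile(im,[2,98]);im=(np.clip((im-lo)/(hi-lo),0,1)*255).astype(np.uint8)
    k=14;im=cv2.resize(im,None,fx=k,fy=k,interpolation=cv2.INTER_CUBIC)
    if ang is not None:
      b=R.from_euler("z",ang).apply(kf.B0)
      for z,col in((0,(0,255,255)),(.006,(0,0,255))):
        q=np.round((proj(p,F.apply(b+[0,0,z])+v[:3])-[x,y]+.5)*k).astype(np.int32);cv2.polylines(im,[q],True,col,1)
    r.append(im)
  o.append(np.hstack(r))
cv2.imwrite("pics/k3.png",cv2.resize(np.vstack(o),(600,600)))
E
```

```text
(no output)
```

View pics/k3.png

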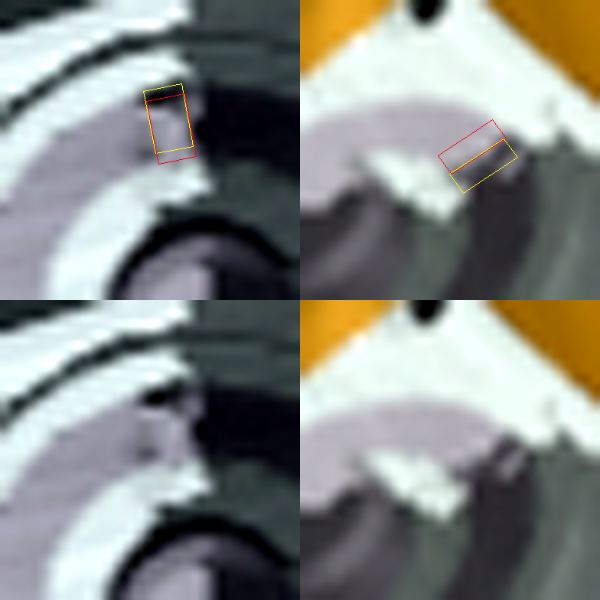

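Call:
servo_tool(slide=[[-268.5,73.5,3],[-268.5,73.5,3],[-268.5,73.5,3],[-268.5,73.5,3],[-268.5,73.5,3],[-268.5,73.5,3],[-268.5,73.5,3],[-268.5,73.5,3],[-268.5,73.5,3],[-268.5,73.5,3],[-268.5,73.5,3],[-268.5,73.5,3],[-268.5,73.5,3]], turn=[[-0.495,0.235,0.366],[-0.495,0.235,0.366],[-0.495,0.235,0.366],[-0.495,0.235,0.366],[-0.495,0.235,0.366],[-0.495,0.235,0.366],[-0.495,0.235,0.366],[-0.495,0.235,0.366],[-0.495,0.235,0.366],[-0.495,0.235,0.366],[-0.495,0.235,0.366],[-0.495,0.235,0.366],[-0.495,0.235,0.366]], fingers=[38,38,38,38,38,38,38,38,38,38,38,38,38])

```text
clock: 6.1
ee_pos: [0.5447, 0.0438, 0.2232]
ee_rot: [0.081, 0.777, 0.569, 0.256]
ft_force: [1.0, -0.5, -3.5]
width: 0.0429
```

```bash
python3 - <<'E'
from station import *
from place import *
s=observe();print(s["ee_pos"],s["ft_force"].round(2),s["torque"].round(2),s["width"],s["q"].round(2))
rel(s,*tool(.1));rel(s,*tool(.03))
q=snapshot("side");crop(q,(365,210),75,8,"s4.png");t=snapshot("top");crop(t,(307,206),75,8,"t4.png")
E
```

```text
[0.54469583 0.04384245 0.22316053] [ 0.97 -0.49 -3.51] [-0.32  0.95  0.02] 0.042934197257822194 [ 0.07  0.19 -0.11  2.21 -0.53  0.25  0.14]
clock 6.1 slide [-0.6, 1.8, -1.2] turn [-0.004, 0.002, 0.003] rows 0.1
clock 6.1 slide [-0.5, 2.1, 68.8] turn [-0.004, 0.002, 0.003] rows 1.6
```

View pics/s4.png

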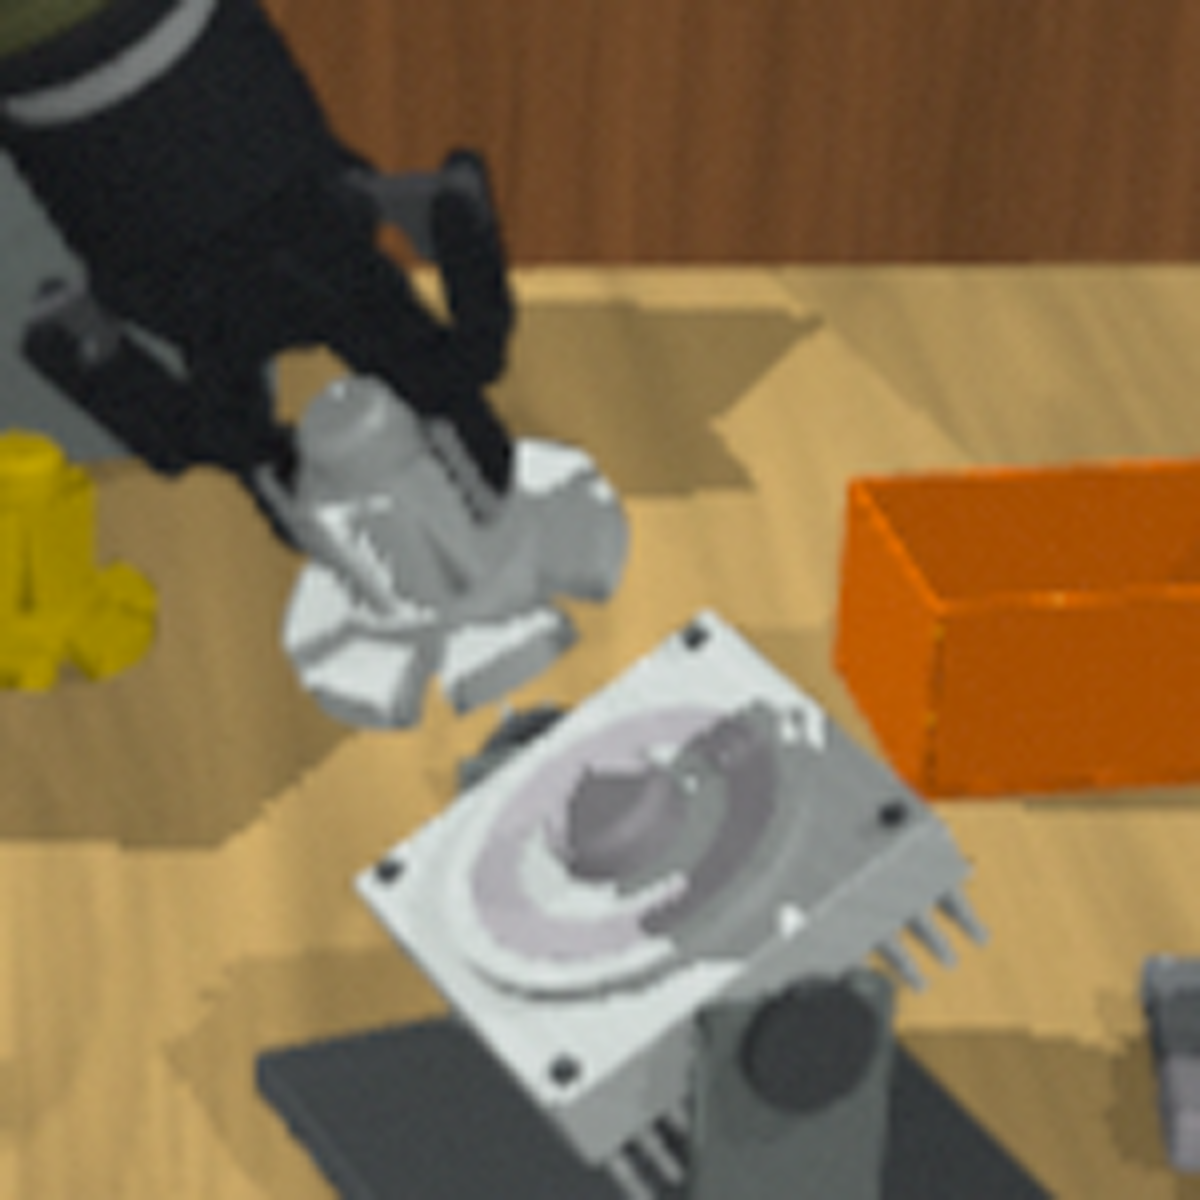

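View pics/t4.png

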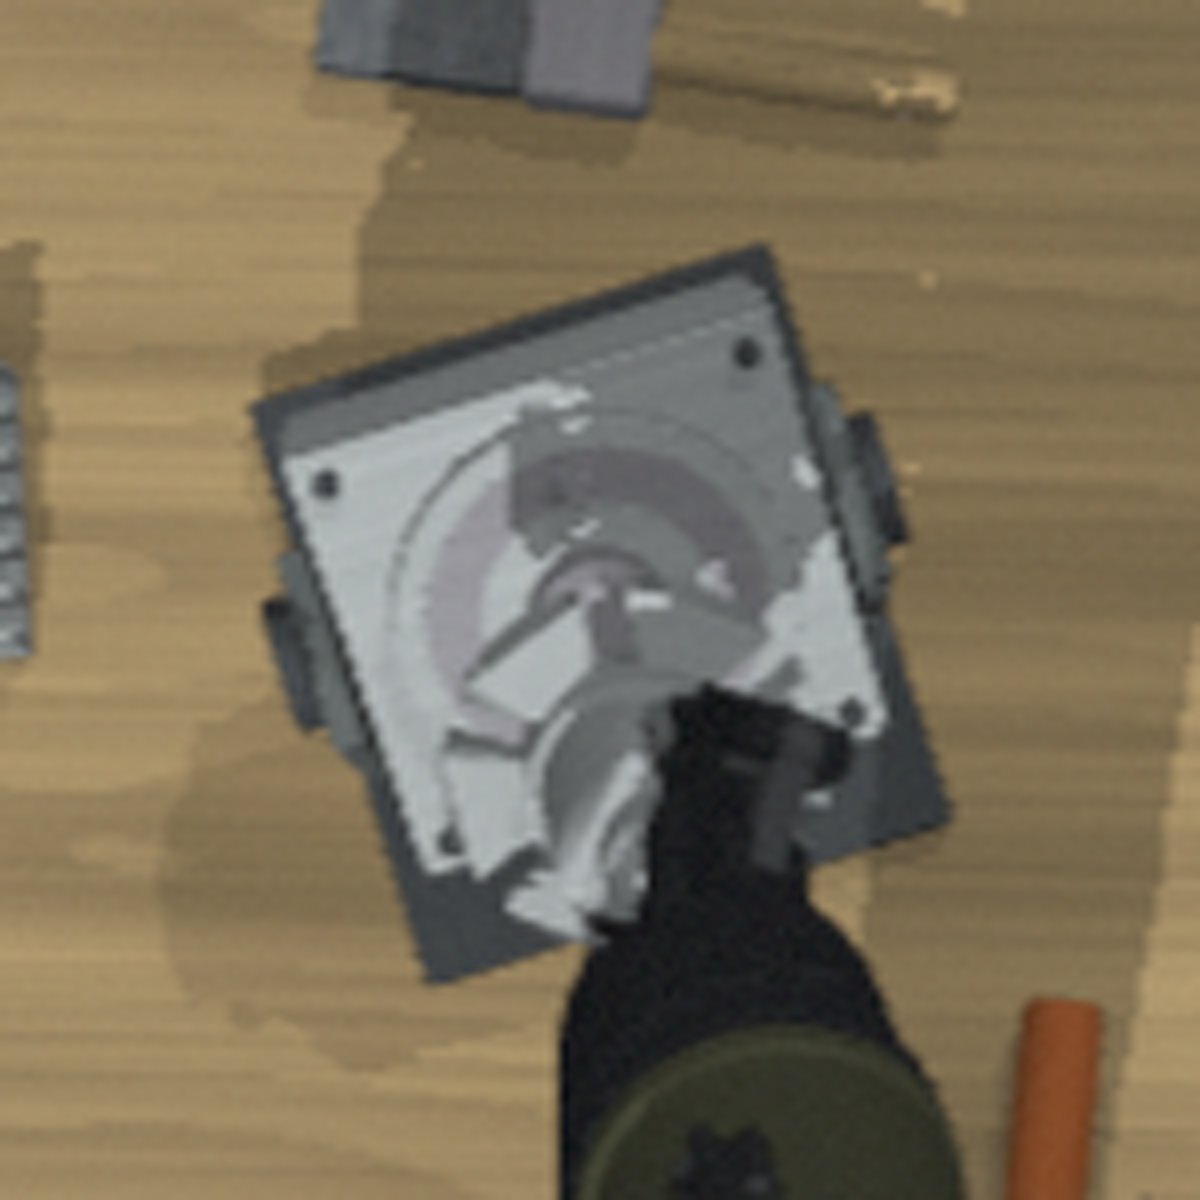

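```bash
cat > ovf.py <<'E'
from station import *
from objfit import *
from place import *
def rp(p,parts,Ff,pos,win):
    x,y,w=win;m=np.zeros((w*k,w*k),np.uint8)
    o=lambda C:np.round(((proj(p,Ff.apply(C)+pos)-[x,y]+.5)*k-.5)*16).astype(np.int32)
    for pr in parts: cv2.fillPoly(m,[cv2.convexHull(np.vstack([o(c) for c in pr]))],255,shift=4)
    return m
def show(name,half=32,dxyz=(0,0,0),zf=.0277):
    s=observe();Rt=rot(s["ee_rot"]);M=Rt.as_matrix();Ff=R.from_matrix(np.c_[M[:,0],-M[:,1],-M[:,2]])
    pos=s["ee_pos"]+Rt.apply([0,0,zf])+Rt.apply(dxyz);r=[]
    for nm in("top","side"):
        p=snapshot(nm);c=proj(p,[pos+Ff.apply([0,0,.02])])[0].round().astype(int);x,y=c-half;w=2*half
        m=rp(p,flange_parts(0),Ff,pos,(x,y,w));im=cv2.resize(p["frame"][y:y+w,x:x+w,::-1],(w*k,w*k),interpolation=cv2.INTER_CUBIC)
        cc,_=cv2.findContours((m>127).astype(np.uint8),cv2.RETR_LIST,cv2.CHAIN_APPROX_NONE);cv2.drawContours(im,cc,-1,(0,0,255),1)
        # seat-plane spigot outline & key in green
        o=lambda C:np.round(((proj(p,F.apply(C)+seat)-[x,y]+.5)*k)).astype(np.int32)
        cv2.polylines(im,[o(circ(.058,0))],True,(0,255,0),1)
        cv2.polylines(im,[cv2.convexHull(np.vstack([o(circ(.02,0)),o(circ(.02,.012)),o(circ(.016,.016))]))],True,(0,255,0),1)
        r.append(im)
    cv2.imwrite(f"pics/{name}.png",np.hstack(r));return s
E
python3 -c "
from ovf import *
show('ovf1')"
```

```text
(no output)
```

View pics/ovf1.png

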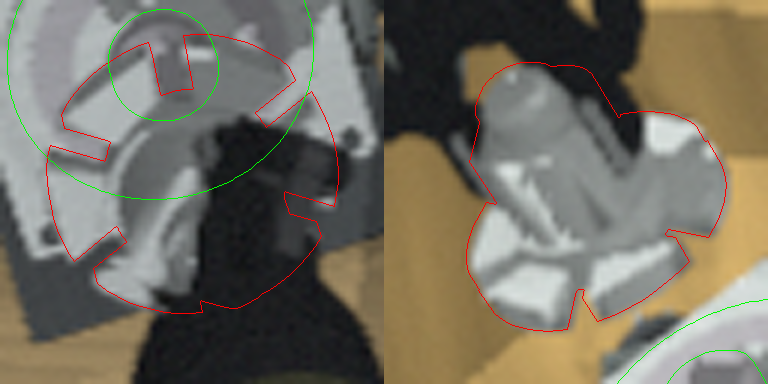

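Call:
servo_tool(slide=[[-0.5,2,20],[-0.5,2,40],[-0.5,2,60],[-0.5,2,69],[-0.5,2,69],[-0.5,2,69],[-0.5,2,69]], turn=[[-0.004,0.002,0.003],[-0.004,0.002,0.003],[-0.004,0.002,0.003],[-0.004,0.002,0.003],[-0.004,0.002,0.003],[-0.004,0.002,0.003],[-0.004,0.002,0.003]], fingers=[38,38,38,38,38,38,38])

```text
clock: 6.88
ee_pos: [0.5803, 0.0531, 0.1645]
ee_rot: [0.082, 0.778, 0.567, 0.258]
ft_force: [0.7, -0.2, -3.0]
width: 0.043
```

```bash
python3 -c "
from ovf import *
s=show('ovf2',40)
print(s['ft_force'].round(2),s['torque'].round(2),s['width'])
rel(s,*tool(.03));rel(s,*tool(.018))"
```

```text
[ 0.65 -0.16 -3.  ] [-0.39  0.99  0.03] 0.043004440518343616
clock 6.88 slide [1.0, -0.3, -0.5] turn [0.0, 0.002, -0.002] rows 0.0
clock 6.88 slide [1.1, -0.3, 11.5] turn [0.0, 0.002, -0.002] rows 0.3
```

View pics/ovf2.png

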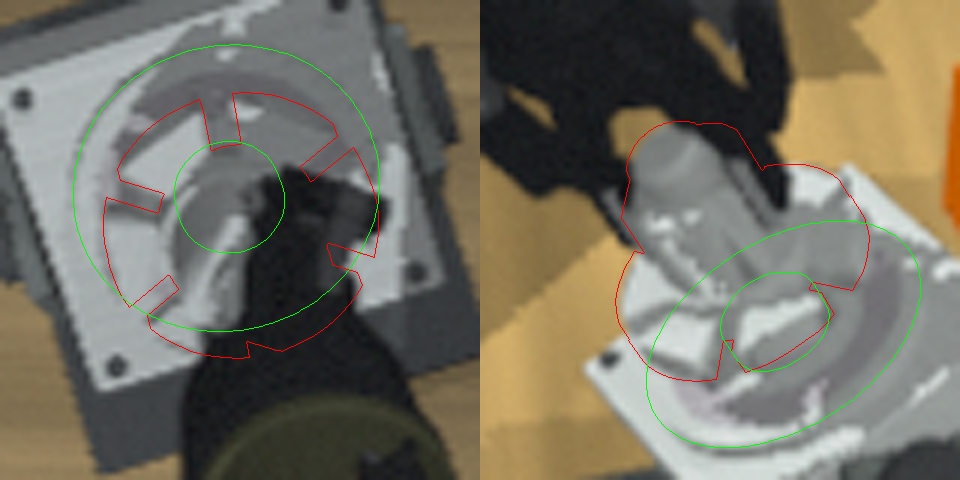

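Call:
servo_tool(slide=[[1,-0.3,6],[1,-0.3,11.5],[1,-0.3,14.5],[1,-0.3,16.5],[1,-0.3,18.5],[1,-0.3,18.5],[1,-0.3,18.5]], turn=[[0,0.002,-0.002],[0,0.002,-0.002],[0,0.002,-0.002],[0,0.002,-0.002],[0,0.002,-0.002],[0,0.002,-0.002],[0,0.002,-0.002]], fingers=[38,38,38,38,38,38,38])

```text
clock: 7.57
ee_pos: [0.5897, 0.0562, 0.1496]
ee_rot: [0.082, 0.777, 0.567, 0.259]
ft_force: [0.3, 0.2, -4.3]
width: 0.0429
```

```bash
cat > st.py <<'E'
from station import *
from place import *
def st(h):
    s=observe();Rt=rot(s["ee_rot"]);
    p,_=tool(0)
    print("seat-frame off mm",np.round(F.inv().apply(s["ee_pos"]-p)*1e3,2),"F tool",Rt.inv().apply(s["ft_force"]).round(1),"T tool",Rt.inv().apply(s["torque"]).round(2),"w",round(s["width"],4))
    rel(s,*tool(h)); return s
E
python3 -c "
from st import *
st(.005)"
```

```text
seat-frame off mm [ 0.31 -1.04 11.72] F tool [-1.1 -1.7  3.8] T tool [ 0.84 -0.61 -0.02] w 0.0429
clock 7.57 slide [0.7, -0.9, 6.7] turn [0.002, -0.0, -0.001] rows 0.2
```

Call:
servo_tool(slide=[[0.3,-0.4,2],[0.3,-0.4,4],[0.3,-0.4,5],[0.3,-0.4,6],[0.3,-0.4,7],[0.3,-0.4,8],[0.3,-0.4,8],[0.3,-0.4,8]], turn=[[0,0,0],[0,0,0],[0,0,0],[0,0,0],[0,0,0],[0,0,0],[0,0,0],[0,0,0]], fingers=[38,38,38,38,38,38,38,38])

```text
clock: 8.23
ee_pos: [0.594, 0.0579, 0.1441]
ee_rot: [0.081, 0.778, 0.568, 0.258]
ft_force: [-0.4, -0.4, -5.1]
width: 0.0427
```

```bash
python3 -c "
from st import *
st(.0)"
```

```text
seat-frame off mm [ 1.29 -0.8   4.59] F tool [-2.  -2.3  4.1] T tool [ 1.01 -0.74 -0.01] w 0.0427
clock 8.23 slide [-0.1, -1.5, 4.6] turn [-0.002, 0.001, -0.001] rows 0.1
```

Call:
servo_tool(slide=[[0,-0.4,1],[0,-0.4,2],[0,-0.4,3],[0,-0.4,4],[0,-0.4,4],[0,-0.4,4]], turn=[[0,0,0],[0,0,0],[0,0,0],[0,0,0],[0,0,0],[0,0,0]], fingers=[38,38,38,38,38,38])

```text
clock: 8.73
ee_pos: [0.5952, 0.0582, 0.142]
ee_rot: [0.081, 0.778, 0.568, 0.256]
ft_force: [-9.6, -3.7, 4.5]
width: 0.0425
```

```bash
python3 -c "
from st import *
st(.0)"
```

```text
seat-frame off mm [ 1.25 -0.9   2.15] F tool [-4.2 -5.  -9.2] T tool [ 1.51 -0.89 -0.06] w 0.0425
clock 8.73 slide [-0.0, -1.5, 2.2] turn [-0.004, 0.002, -0.001] rows 0.1
```

```bash
python3 -c "
from ovf import *
s=show('ovf3',36)"
```

```text
(no output)
```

View pics/ovf3.png

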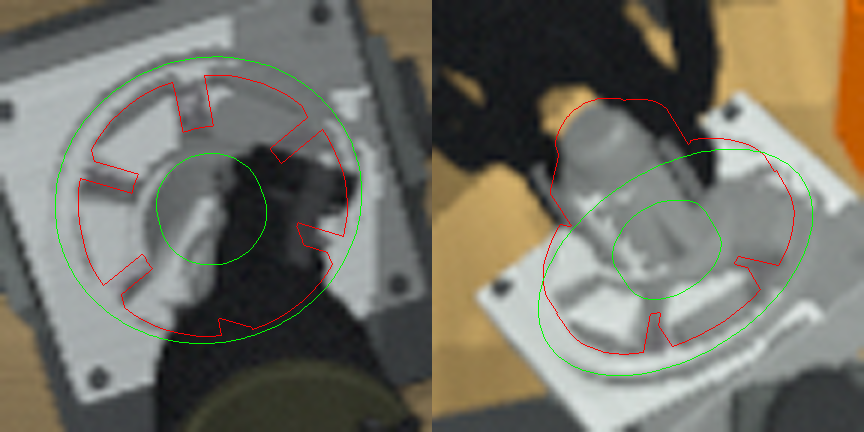

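```bash
python3 - <<'E'
from station import *
from h import *
import pickle
P={}
for n in("top","side"):
    f=[snapshot(n) for _ in range(4)];p=dict(f[0]);p["frame"]=np.mean([g["frame"].astype(float) for g in f],0).astype(np.uint8);P[n]=p
pickle.dump(P,open("P5.pkl","wb"))
crop(P["side"],(368,238),30,13,"s5.png");crop(P["top"],(305,205),30,13,"t5.png")
E
```

```text
(no output)
```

View pics/s5.png

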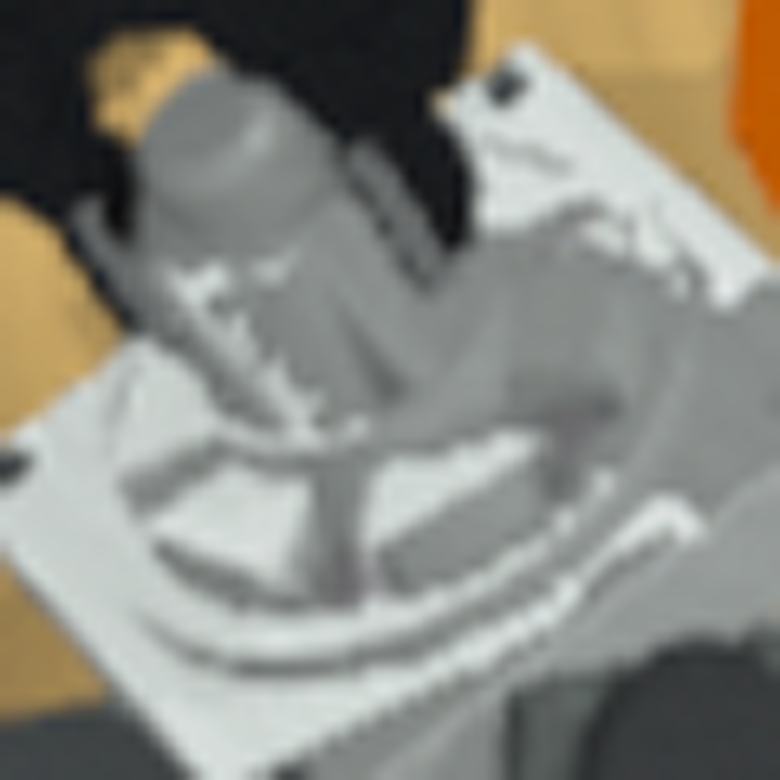

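View pics/t5.png

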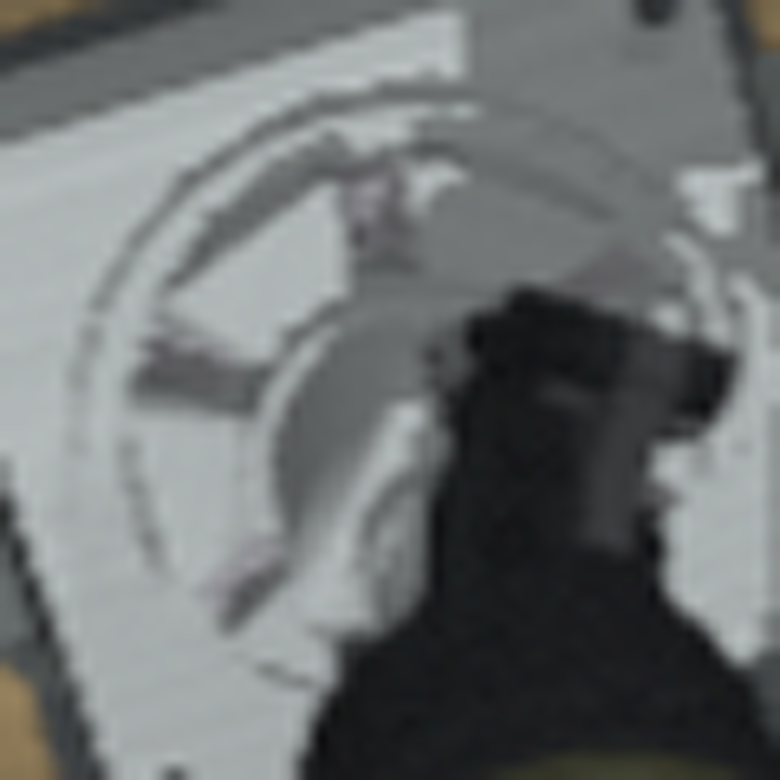

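Call:
servo_tool(slide=[[0,0,1],[0,0,2],[0,0,2],[0,0,2]], turn=[[0,0,0],[0,0,0],[0,0,0],[0,0,0]], fingers=[38,38,38,38])

```text
clock: 9.57
ee_pos: [0.5952, 0.0581, 0.1418]
ee_rot: [0.08, 0.778, 0.568, 0.256]
ft_force: [-25.6, -4.9, 19.7]
width: 0.0428
```

```bash
python3 -c "
from st import *
st(.0)"
```

```text
seat-frame off mm [ 1.17 -0.97  1.96] F tool [ -4.2 -11.7 -30.2] T tool [ 1.87 -0.8  -0.15] w 0.0428
clock 9.57 slide [0.1, -1.5, 2.0] turn [-0.005, 0.002, -0.001] rows 0.1
```

Call:
servo_tool(slide=[[0,0.5,-1.5],[0,0.5,-1.5],[0,0.5,-1.5],[0,0.5,-1.5],[0,0.5,-1.5],[0,0.5,-1.5]], turn=[[0,0,0.02],[0,0,0.04],[0,0,0.06],[0,0,0.08],[0,0,0.08],[0,0,0.08]], fingers=[38,38,38,38,38,38])

```text
clock: 10.07
ee_pos: [0.595, 0.0589, 0.1421]
ee_rot: [0.07, 0.799, 0.538, 0.259]
ft_force: [-16.0, -3.6, 8.0]
width: 0.0431
```

```bash
python3 -c "
from st import *
st(.0)"
```

```text
seat-frame off mm [ 1.32 -0.18  2.22] F tool [ -5.1  -8.6 -15.3] T tool [ 1.98 -1.1  -1.5 ] w 0.0431
clock 10.07 slide [-0.7, -1.1, 2.2] turn [-0.007, 0.002, -0.076] rows 0.6
```

Call:
servo_tool(slide=[[0,0,-0.5],[0,0,-0.5],[0,0,-0.5],[0,0,-0.5],[0,0,-0.5],[0,0,-0.5],[0,0,-0.5]], turn=[[0,0,-0.03],[0,0,-0.06],[0,0,-0.08],[0,0,-0.1],[0,0,-0.12],[0,0,-0.12],[0,0,-0.12]], fingers=[38,38,38,38,38,38,38])

```text
clock: 10.65
ee_pos: [0.5953, 0.0577, 0.1422]
ee_rot: [0.085, 0.767, 0.583, 0.254]
ft_force: [-11.5, -2.4, 1.8]
width: 0.0429
```

```bash
python3 -c "
from st import *
st(.0)"
```

```text
seat-frame off mm [ 1.41 -1.35  2.38] F tool [-4.  -8.3 -7.6] T tool [ 1.92 -1.05  0.01] w 0.0429
clock 10.65 slide [0.3, -1.9, 2.4] turn [-0.006, 0.003, 0.039] rows 0.3
```

Call:
servo_tool(slide=[[0,0,0],[0,0,0],[0,0,0],[0,0,0],[0,0,0]], turn=[[0,0,-0.02],[0,0,-0.04],[0,0,-0.06],[0,0,-0.06],[0,0,-0.06]], fingers=[38,38,38,38,38])

```text
clock: 11.07
ee_pos: [0.5954, 0.0573, 0.1422]
ee_rot: [0.092, 0.75, 0.604, 0.251]
ft_force: [-11.2, -0.9, 0.6]
width: 0.0426
```

```bash
python3 -c "
from st import *
st(.0)"
```

```text
seat-frame off mm [ 1.26 -1.81  2.37] F tool [-2.3 -9.1 -6.2] T tool [ 1.95 -0.93  1.48] w 0.0426
clock 11.07 slide [0.9, -2.0, 2.4] turn [-0.006, 0.003, 0.094] rows 0.8
```

Call:
servo_tool(slide=[[0.3,-0.6,0],[0.3,-0.8,0.5],[0.3,-1,1],[0.3,-1,1.3],[0.3,-1,1.3],[0.3,-1,1.3]], turn=[[0,0,0.04],[0,0,0.07],[0,0,0.085],[0,0,0.085],[0,0,0.085],[0,0,0.085]], fingers=[38,38,38,38,38,38])

```text
clock: 11.57
ee_pos: [0.5952, 0.0585, 0.1419]
ee_rot: [0.082, 0.774, 0.574, 0.256]
ft_force: [-19.2, -3.9, 13.1]
width: 0.043
```

```bash
python3 -c "
from st import *
st(.0)"
```

```text
seat-frame off mm [ 1.32 -0.59  2.08] F tool [ -3.8  -9.5 -21.3] T tool [ 1.7  -0.79 -0.39] w 0.043
clock 11.57 slide [-0.3, -1.4, 2.1] turn [-0.005, 0.002, 0.015] rows 0.1
```

Call:
servo_tool(slide=[[0,0,-0.8],[0,0,-0.8],[0,0,-0.8],[0,0,-0.8],[0,0,-0.8],[0,0,-0.8],[0,0,-0.8]], turn=[[0,0,0],[0,0,0],[0,0,0],[0,0,0],[0,0,0],[0,0,0],[0,0,0]], fingers=[38,85,85,85,85,85,85])

```text
clock: 12.15
ee_pos: [0.5967, 0.059, 0.1421]
ee_rot: [0.082, 0.774, 0.574, 0.256]
ft_force: [0.2, -0.3, -0.3]
width: 0.0853
```

Call:
servo_tool(slide=[[0,0,-15],[0,0,-45],[0,0,-80],[0,0,-120],[0,0,-160],[0,0,-160],[0,0,-160]], turn=[[0,0,0],[0,0,0],[0,0,0],[0,0,0],[0,0,0],[0,0,0],[0,0,0]], fingers=[85,85,85,85,85,85,85])

```text
clock: 12.73
ee_pos: [0.518, 0.0316, 0.2822]
ee_rot: [0.083, 0.773, 0.573, 0.258]
ft_force: [1.0, -0.4, -0.6]
width: 0.085
```

```bash
python3 - <<'E'
from station import *
from h import *
from place import *
from objfit import *
import ovf
P={}
for n_ in("top","side"):
    f=[snapshot(n_) for _ in range(3)];p=dict(f[0]);p["frame"]=np.mean([g["frame"].astype(float) for g in f],0).astype(np.uint8);P[n_]=p
pickle.dump(P,open("P6.pkl","wb"))
r=[]
for nm,c in(("top",(303,207)),("side",(368,234))):
    p=P[nm];x,y,w=c[0]-32,c[1]-32,64
    Ff=F*R.from_euler("z",-.11-.0+np.pi/3)
    im0=cv2.resize(p["frame"][y:y+w,x:x+w,::-1],(w*k,w*k),interpolation=cv2.INTER_CUBIC);im=im0.copy()
    m=ovf.rp(p,flange_parts(0),Ff,seat,(x,y,w));cc,_=cv2.findContours((m>127).astype(np.uint8),cv2.RETR_LIST,cv2.CHAIN_APPROX_NONE);cv2.drawContours(im,cc,-1,(0,0,255),1)
    r.append(np.vstack([im0,im]))
cv2.imwrite("pics/seated.png",np.hstack(r))
print(observe()["clock"])
E
```

```text
13.0333
```

View pics/seated.png

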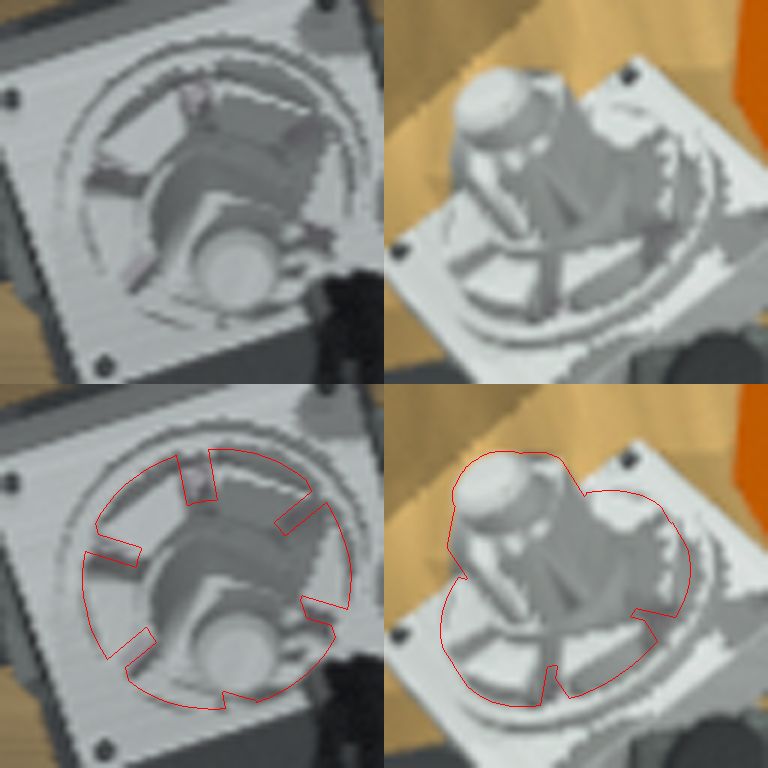

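```bash
python3 - <<'E'
from h import *
import pickle
P=pickle.load(open("P6.pkl","rb"));A=pickle.load(open("A.pkl","rb"))
r=[]
for Q in (A,P):
    for nm,c in(("top",(448,283)),("side",(298,375))):
        x,y=c;im=Q[nm]["frame"][y-26:y+26,x-26:x+26,::-1].astype(float)
        im=np.clip((im-10)/45,0,1)*255
        r.append(cv2.resize(im.astype(np.uint8),(390,390),interpolation=cv2.INTER_CUBIC))
cv2.imwrite("pics/capz.png",np.vstack([np.hstack(r[:2]),np.hstack(r[2:])])[:,:])
E
```

```text
(no output)
```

View pics/capz.png

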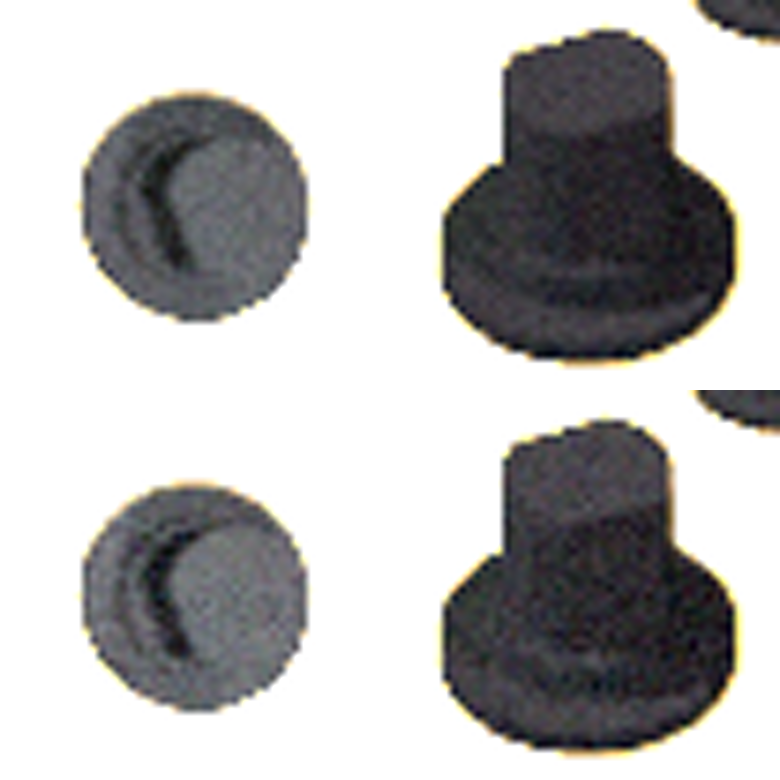

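```bash
python3 - <<'E'
from h import *
import pickle
A=pickle.load(open("A.pkl","rb"))
for e in ([(290,366.3),(308.7,363)],[(288,356.3),(298.7,353.3)]):
    b=back(A["side"],e,.058);d=b[1]-b[0];print(b.round(4),np.linalg.norm(d).round(4),np.arctan2(d[1],d[0]))
from station import *
s=observe();rel(s,[.441,-.2815,.15],down(.35+np.pi/2));rel(s,[.441,-.2815,.15],down(.35-np.pi/2));print(s["q"].round(2),s["ee_pos"])
E
```

```text
[[ 0.4271 -0.3016  0.058 ]
 [ 0.4608 -0.2943  0.058 ]] 0.0345 0.21367336874651488
[[ 0.4238 -0.274   0.058 ]
 [ 0.4436 -0.2665  0.058 ]] 0.0211 0.36578476256284354
clock 13.03 slide [-346.6, -15.6, 19.7] turn [0.59, 0.312, -2.15] rows 18.0
clock 13.03 slide [-346.6, -15.6, 19.7] turn [0.262, -0.496, 0.903] rows 8.5
[-0.56  0.08  0.62  2.17 -0.57  0.46  0.21] [0.51786506 0.03253551 0.2775413 ]
```

```bash
python3 - <<'E'
from station import *
from h import *
s=observe();rel(s,[.441,-.2815,.15],down(.30-np.pi/2))
E
```

```text
clock 13.03 slide [-346.6, -15.6, 19.7] turn [0.251, -0.505, 0.951] rows 8.8
```

Call:
servo_tool(slide=[[-346.6,-15.6,20],[-346.6,-15.6,20],[-346.6,-15.6,20],[-346.6,-15.6,20],[-346.6,-15.6,20],[-346.6,-15.6,20],[-346.6,-15.6,20],[-346.6,-15.6,20],[-346.6,-15.6,20],[-346.6,-15.6,20],[-346.6,-15.6,20],[-346.6,-15.6,20],[-346.6,-15.6,20],[-346.6,-15.6,20],[-346.6,-15.6,20],[-346.6,-15.6,20]], turn=[[0.251,-0.505,0.951],[0.251,-0.505,0.951],[0.251,-0.505,0.951],[0.251,-0.505,0.951],[0.251,-0.505,0.951],[0.251,-0.505,0.951],[0.251,-0.505,0.951],[0.251,-0.505,0.951],[0.251,-0.505,0.951],[0.251,-0.505,0.951],[0.251,-0.505,0.951],[0.251,-0.505,0.951],[0.251,-0.505,0.951],[0.251,-0.505,0.951],[0.251,-0.505,0.951],[0.251,-0.505,0.951]], fingers=[85,85,85,85,85,85,85,85,85,85,85,85,85,85,85,85])

```text
clock: 14.37
ee_pos: [0.4418, -0.2808, 0.1513]
ee_rot: [-0.0, 0.989, 0.15, 0.002]
ft_force: [0.9, 1.6, 1.0]
width: 0.0853
```

```bash
python3 - <<'E'
from station import *
from h import *
s=observe();print(s["q"].round(2),s["ee_pos"].round(4))
rel(s,[.441,-.2815,.15],down(.30-np.pi/2));rel(s,[.441,-.2815,.027],down(.30-np.pi/2))
p=snapshot("side");crop(p,(300,330),75,5,"s7.png");q=snapshot("top");crop(q,(430,270),75,5,"t7.png")
cv2.imwrite("pics/m7.png",cv2.resize(np.hstack([cv2.imread("pics/s7.png"),cv2.imread("pics/t7.png")]),(800,400)))
E
```

```text
[-0.06  0.59  0.93  1.89 -0.58  0.95 -0.13] [ 0.4418 -0.2808  0.1513]
clock 14.37 slide [-1.0, 0.4, 1.3] turn [0.0, -0.004, 0.002] rows 0.0
clock 14.37 slide [-1.4, 0.4, 124.3] turn [0.0, -0.004, 0.002] rows 3.0
```

View pics/m7.png

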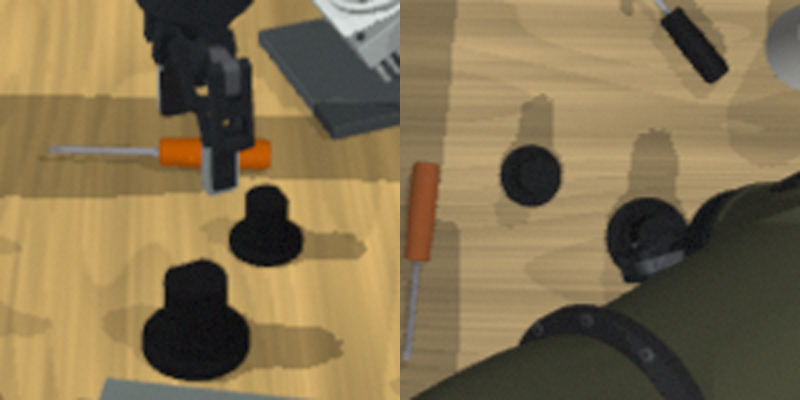

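Call:
servo_tool(slide=[[-1.4,0.4,40],[-1.4,0.4,75],[-1.4,0.4,100],[-1.4,0.4,115],[-1.4,0.4,124],[-1.4,0.4,124],[-1.4,0.4,124],[-1.4,0.4,124],[-1.4,0.4,124],[-1.4,0.4,124],[-1.4,0.4,124],[-1.4,0.4,124],[-1.4,0.4,124],[-1.4,0.4,124],[-1.4,0.4,124],[-1.4,0.4,124]], turn=[[0,-0.004,0.002],[0,-0.004,0.002],[0,-0.004,0.002],[0,-0.004,0.002],[0,-0.004,0.002],[0,-0.004,0.002],[0,-0.004,0.002],[0,-0.004,0.002],[0,-0.004,0.002],[0,-0.004,0.002],[0,-0.004,0.002],[0,-0.004,0.002],[0,-0.004,0.002],[0,-0.004,0.002],[0,-0.004,0.002],[0,-0.004,0.002]], fingers=[85,85,85,85,85,85,30,30,30,30,30,30,30,30,30,30], squeeze=60)

```text
clock: 15.8
ee_pos: [0.4411, -0.2825, 0.0279]
ee_rot: [0.001, 0.989, 0.149, -0.0]
ft_force: [-0.5, 1.6, 7.5]
width: 0.0358
```

```bash
python3 - <<'E'
from station import *
from h import *
s=observe();print(s["ee_pos"].round(4),s["ft_force"].round(2),s["width"])
p=snapshot("side");crop(p,(300,360),50,8,"s8.png")
E
```

```text
[ 0.4411 -0.2825  0.0279] [-0.53  1.56  7.51] 0.03576727876544512
```

View pics/s8.png

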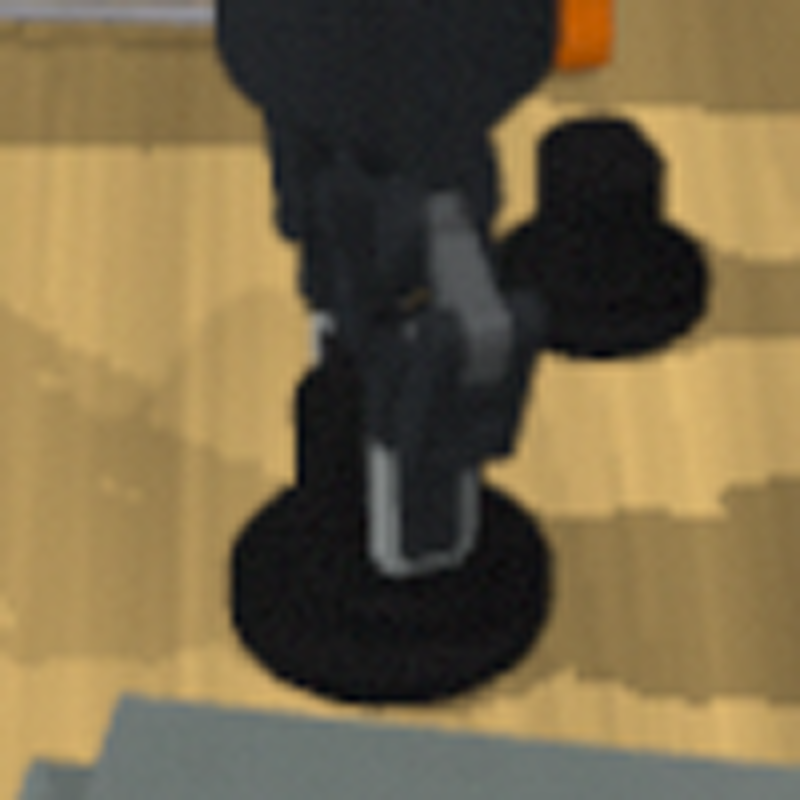

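Call:
servo_tool(slide=[[0,0,-20],[0,0,-50],[0,0,-90],[0,0,-130],[0,0,-170],[0,0,-210],[0,0,-240],[0,0,-240],[0,0,-240]], turn=[[0,0,0],[0,0,0],[0,0,0],[0,0,0],[0,0,0],[0,0,0],[0,0,0],[0,0,0],[0,0,0]], fingers=[30,30,30,30,30,30,30,30,30], squeeze=80)

```text
clock: 16.6
ee_pos: [0.4414, -0.2824, 0.2683]
ee_rot: [0.001, 0.989, 0.149, 0.001]
ft_force: [-0.5, -0.3, -1.8]
width: 0.0353
```

```bash
cat > st2.py <<'E'
from station import *
from place import *
_,Rt0=tool(0)
zc=.0279
U=np.array([.5952,.0585,.1419])-n*.0277
def ctool(h,off=(0,0)): return U+n*(.058+h+zc)+F.apply([off[0],off[1],0]),Rt0
def st(h,off=(0,0)):
    s=observe();Rt=rot(s["ee_rot"]);p,_=ctool(0)
    print("off mm",np.round(F.inv().apply(s["ee_pos"]-p)*1e3,2),"F tool",Rt.inv().apply(s["ft_force"]).round(1),"T",Rt.inv().apply(s["torque"]).round(2),"w",round(s["width"],4),s["q"].round(2))
    rel(s,*ctool(h,off));return s
E
python3 -c "
from st2 import *
st(.08);print(ctool(.08)[0])"
```

```text
off mm [-151.09 -274.16  182.31] F tool [-0.6  0.1  1.8] T [-0.01  0.01 -0.  ] w 0.0353 [-0.14  0.48  1.04  1.71 -0.44  1.2  -0.26]
clock 16.6 slide [175.3, -278.7, 8.1] turn [-0.249, 0.512, -0.937] rows 8.8
[0.52685139 0.03554327 0.25980121]
```

Call:
servo_tool(slide=[[175,-279,8],[175,-279,8],[175,-279,8],[175,-279,8],[175,-279,8],[175,-279,8],[175,-279,8],[175,-279,8],[175,-279,8],[175,-279,8],[175,-279,8],[175,-279,8],[175,-279,8],[175,-279,8],[175,-279,8],[175,-279,8]], turn=[[-0.249,0.512,-0.937],[-0.249,0.512,-0.937],[-0.249,0.512,-0.937],[-0.249,0.512,-0.937],[-0.249,0.512,-0.937],[-0.249,0.512,-0.937],[-0.249,0.512,-0.937],[-0.249,0.512,-0.937],[-0.249,0.512,-0.937],[-0.249,0.512,-0.937],[-0.249,0.512,-0.937],[-0.249,0.512,-0.937],[-0.249,0.512,-0.937],[-0.249,0.512,-0.937],[-0.249,0.512,-0.937],[-0.249,0.512,-0.937]], fingers=[30,30,30,30,30,30,30,30,30,30,30,30,30,30,30,30])

```text
clock: 17.93
ee_pos: [0.5263, 0.036, 0.2582]
ee_rot: [0.081, 0.778, 0.567, 0.257]
ft_force: [0.1, -0.2, -1.5]
width: 0.035
```

```bash
python3 - <<'E'
from st2 import *
st(.08);s=st(.022)
p=snapshot("side");t=snapshot("top")
import ovf
from objfit import *
Rt=rot(s["ee_rot"]);M=Rt.as_matrix();Ff=R.from_matrix(np.c_[M[:,0],-M[:,1],-M[:,2]]);pos=s["ee_pos"]+Rt.apply([0,0,zc])
r=[]
for q in(t,p):
    c=proj(q,[pos-n*.02])[0].round().astype(int);x,y=c-40;w=80
    im=cv2.resize(q["frame"][y:y+w,x:x+w,::-1],(w*k,w*k),interpolation=cv2.INTER_CUBIC);im=np.clip(im*1.7,0,255).astype(np.uint8)
    m=ovf.rp(q,cap_parts(0),Ff,pos,(x,y,w));cc,_=cv2.findContours((m>127).astype(np.uint8),cv2.RETR_LIST,cv2.CHAIN_APPROX_NONE);cv2.drawContours(im,cc,-1,(0,0,255),1)
    m=ovf.rp(q,flange_parts(0),F*R.from_euler("z",-.11+np.pi/3),U,(x,y,w));cc,_=cv2.findContours((m>127).astype(np.uint8),cv2.RETR_LIST,cv2.CHAIN_APPROX_NONE);cv2.drawContours(im,cc,-1,(0,255,0),1)
    r.append(im)
cv2.imwrite("pics/cap1.png",cv2.resize(np.hstack(r),(800,400)))
E
```

```text
off mm [-1.13  0.64 78.86] F tool [-0.6 -0.5  1.4] T [ 0.63 -0.42  0.01] w 0.035 [-0.56  0.13  0.64  2.19 -0.72  0.42  0.34]
clock 17.93 slide [0.2, 1.3, -1.1] turn [-0.003, 0.001, -0.001] rows 0.0
off mm [-1.13  0.64 78.86] F tool [-0.6 -0.5  1.4] T [ 0.63 -0.42  0.01] w 0.035 [-0.56  0.13  0.64  2.19 -0.72  0.42  0.34]
clock 17.93 slide [0.2, 1.5, 56.9] turn [-0.003, 0.001, -0.001] rows 1.4
```

View pics/cap1.png

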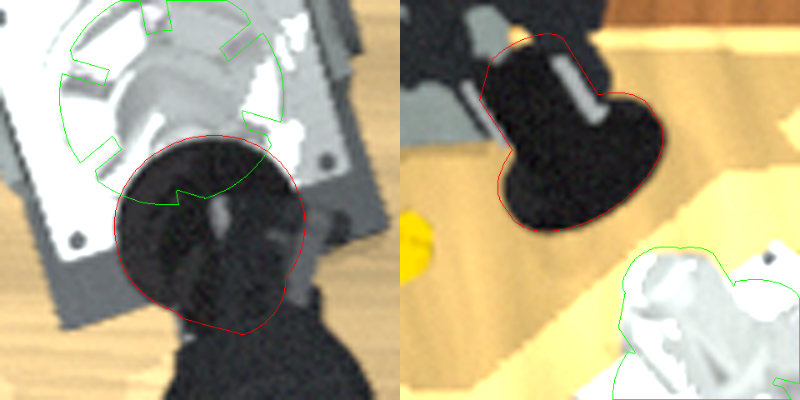

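Call:
servo_tool(slide=[[0.2,1.4,20],[0.2,1.4,40],[0.2,1.4,54],[0.2,1.4,57],[0.2,1.4,57],[0.2,1.4,57]], turn=[[-0.003,0.001,-0.001],[-0.003,0.001,-0.001],[-0.003,0.001,-0.001],[-0.003,0.001,-0.001],[-0.003,0.001,-0.001],[-0.003,0.001,-0.001]], fingers=[30,30,30,30,30,30])

```text
clock: 18.53
ee_pos: [0.5554, 0.0447, 0.2106]
ee_rot: [0.082, 0.778, 0.567, 0.258]
ft_force: [0.9, -0.7, -2.1]
width: 0.0351
```

```bash
python3 - <<'E'
from st2 import *
s=st(.010)
p=snapshot("side");t=snapshot("top");crop(p,(355,215),35,8,"s9.png");crop(t,(300,225),35,8,"t9.png")
cv2.imwrite("pics/m9.png",np.hstack([np.clip(cv2.imread("pics/s9.png")*1.5,0,255),cv2.imread("pics/t9.png")])[:,:1120].astype(np.uint8)) 
E
python3 -c "
import cv2;a=cv2.imread('pics/m9.png');cv2.imwrite('pics/m9.png',cv2.resize(a,(800,400)))"
```

```text
off mm [-0.06 -0.41 22.34] F tool [-1.1  0.1  2.1] T [ 0.66 -0.47  0.03] w 0.0351 [-0.4   0.25  0.47  2.21 -1.05  0.34  0.66]
clock 18.53 slide [0.4, -0.2, 12.3] turn [0.0, 0.0, -0.001] rows 0.3
```

View pics/m9.png

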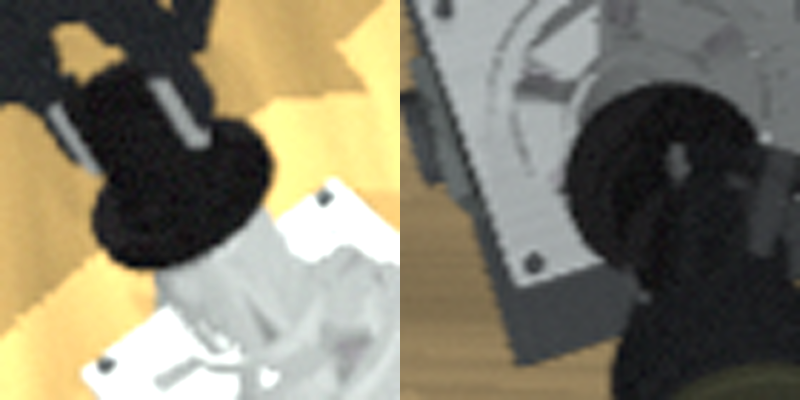

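Call:
servo_tool(slide=[[0.4,-0.2,4],[0.4,-0.2,7],[0.4,-0.2,9],[0.4,-0.2,11],[0.4,-0.2,12],[0.4,-0.2,12]], turn=[[0,0,0],[0,0,0],[0,0,0],[0,0,0],[0,0,0],[0,0,0]], fingers=[30,30,30,30,30,30])

```text
clock: 19.13
ee_pos: [0.5608, 0.0477, 0.1993]
ee_rot: [0.081, 0.778, 0.568, 0.258]
ft_force: [-1.8, 0.8, -3.6]
width: 0.0352
```

```bash
python3 -c "
from st2 import *
st(0)"
```

```text
off mm [-0.8   0.72  9.63] F tool [-0.8 -3.3  2.3] T [ 1.06 -0.63 -0.02] w 0.0352 [-0.37  0.27  0.43  2.22 -1.12  0.32  0.72]
clock 19.13 slide [-0.1, 1.1, 9.6] turn [-0.002, 0.0, -0.001] rows 0.2
```

Call:
servo_tool(slide=[[0,-0.2,2],[0,-0.2,4],[0,-0.2,6],[0,-0.2,8],[0,-0.2,9],[0,-0.2,9]], turn=[[0,0,0],[0,0,0],[0,0,0],[0,0,0],[0,0,0],[0,0,0]], fingers=[30,30,30,30,30,30])

```text
clock: 19.63
ee_pos: [0.5653, 0.0493, 0.1918]
ee_rot: [0.081, 0.778, 0.568, 0.258]
ft_force: [-3.1, -0.1, -3.2]
width: 0.0351
```

```bash
python3 -c "
from st2 import *
st(0)"
```

```text
off mm [-0.65  0.79  0.63] F tool [-1.8 -3.9  1.2] T [ 1.52 -0.8  -0.04] w 0.0351 [-0.34  0.29  0.4   2.22 -1.17  0.31  0.78]
clock 19.63 slide [-0.3, 1.0, 0.6] turn [-0.001, -0.0, -0.0] rows 0.0
```

Call:
servo_tool(slide=[[0,-0.4,1],[0,-0.4,2],[0,-0.4,2.5],[0,-0.4,2.5]], turn=[[0,0,0],[0,0,0],[0,0,0],[0,0,0]], fingers=[30,30,30,30])

```text
clock: 19.97
ee_pos: [0.5656, 0.0492, 0.1908]
ee_rot: [0.081, 0.778, 0.567, 0.259]
ft_force: [-17.4, -3.5, 12.5]
width: 0.0349
```

```bash
python3 -c "
from st2 import *
st(0)"
```

```text
off mm [-0.91  0.63 -0.32] F tool [ -3.3  -8.2 -19.9] T [ 2.21 -0.96 -0.1 ] w 0.0349 [-0.34  0.29  0.39  2.22 -1.19  0.3   0.79]
clock 19.97 slide [0.0, 1.1, -0.3] turn [0.0, -0.001, -0.001] rows 0.0
```

Call:
servo_tool(slide=[[0,0,-1.2],[0,0,-1.2],[0,0,-1.2],[0,0,-1.2],[0,0,-1.2],[0,0,-1.2],[0,0,-1.2]], turn=[[0,0,0],[0,0,0],[0,0,0],[0,0,0],[0,0,0],[0,0,0],[0,0,0]], fingers=[30,85,85,85,85,85,85])

```text
clock: 20.55
ee_pos: [0.5662, 0.0496, 0.1911]
ee_rot: [0.082, 0.777, 0.567, 0.259]
ft_force: [1.5, 0.2, -0.1]
width: 0.0847
```

Call:
servo_tool(slide=[[0,0,-15],[0,0,-40],[0,0,-75],[0,0,-110],[0,0,-140],[0,0,-140],[0,0,-140],[0,0,-140]], turn=[[0,0,0],[0,0,0],[0,0,0],[0,0,0],[0,0,0],[0,0,0],[0,0,0],[0,0,0]], fingers=[85,85,85,85,85,85,85,85])

```text
clock: 21.22
ee_pos: [0.4967, 0.027, 0.3109]
ee_rot: [0.081, 0.777, 0.568, 0.259]
ft_force: [-0.3, 0.4, -0.1]
width: 0.0851
```

```bash
python3 - <<'E'
from st2 import *
s=observe();print(s["ee_pos"],s["ft_force"].round(2),s["width"],s["clock"])
import ovf
from objfit import *
t=snapshot("top");p=snapshot("side");cv2.imwrite("pics/s10f.png",p["frame"][:,:,::-1]);cv2.imwrite("pics/t10f.png",t["frame"][:,:,::-1])
r=[]
Ff=F*R.from_euler("z",-.11+np.pi/3)
for q in(t,p):
    c=proj(q,[U+n*.05])[0].round().astype(int);x,y=c-36;w=72
    im=cv2.resize(q["frame"][y:y+w,x:x+w,::-1],(w*k,w*k),interpolation=cv2.INTER_CUBIC);im=np.clip(im*1.2,0,255).astype(np.uint8);o=im.copy()
    for parts,pos,col in((flange_parts(0),U,(0,255,0)),(cap_parts(0),U+n*.058,(0,0,255))):
        m=ovf.rp(q,parts,Ff,pos,(x,y,w));cc,_=cv2.findContours((m>127).astype(np.uint8),cv2.RETR_LIST,cv2.CHAIN_APPROX_NONE);cv2.drawContours(o,cc,-1,col,1)
    r.append(np.vstack([im,o]))
cv2.imwrite("pics/fin.png",cv2.resize(np.hstack(r),(600,600)))
E
```

```text
[0.49673893 0.02699347 0.31085371] [-0.25  0.4  -0.07] 0.08507900004293527 21.2167
```

View pics/fin.png

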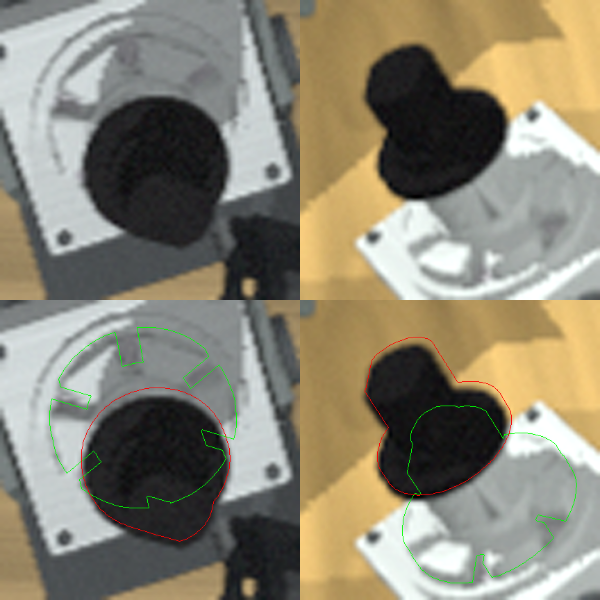

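View pics/s10f.png

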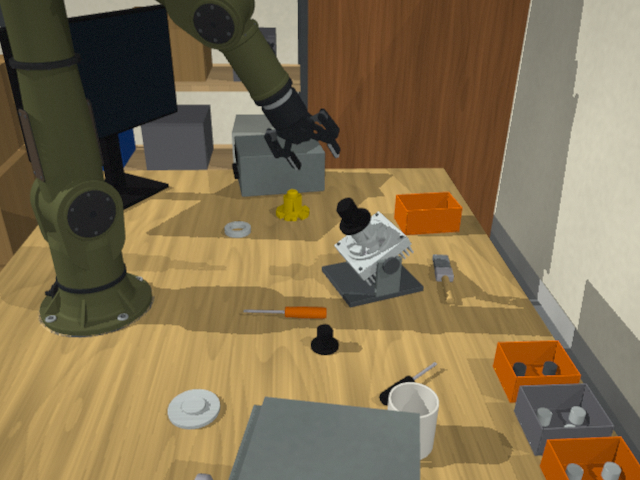

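```bash
python3 - <<'E'
from st2 import *
import ovf
from objfit import *
from objfit import minimize
Q={m:snapshot(m) for m in("top","side")};W={};D={}
for m,q in Q.items():
    c=proj(q,[seat+n*.085])[0].round().astype(int);x,y=c-26;W[m]=(x,y,52)
    g=q["frame"][y:y+52,x:x+52].max(2).astype(float);D[m]=np.clip((75-g)/35,0,1)
    # keep component at centre
    num,lab=cv2.connectedComponents((D[m]>.5).astype(np.uint8));D[m]*= (cv2.dilate((lab==lab[26,26]).astype(np.uint8),np.ones((3,3)))>0)
def cost(u,views):
    Ff=F*R.from_euler("z",u[3]);pos=seat+F.apply([u[0]/1e3,u[1]/1e3,.058+u[2]/1e3]);c=0
    for m in views:
        r=ovf.rp(Q[m],cap_parts(0),Ff,pos,W[m]);r=cv2.GaussianBlur(cv2.resize(r,(52,52),interpolation=cv2.INTER_AREA)/255.,(0,0),.5);c+=((r-D[m])**2).sum()
    return c
for u0 in ([0,0,0,.94],[0,0,5,.94]):
    r=minimize(cost,u0,args=(("top","side"),),method="Nelder-Mead",options=dict(initial_simplex=np.array(u0)+np.vstack([np.zeros(4),np.diag([2,2,2,.2])]),maxiter=500))
    print(r.x.round(2),r.fun.round(1),[round(cost(r.x,(m,)),1) for m in Q])
E
```

```text
[-3.07 -0.35  0.44  1.08] 86.4 [np.float64(32.7), np.float64(53.7)]
[-3.12 -0.3   0.23  1.04] 85.3 [np.float64(33.0), np.float64(52.3)]
```

```bash
python3 - <<'E'
from st2 import *
import ovf
from objfit import *
Q={}
for m in("top","side"):
    f=[snapshot(m) for _ in range(4)];p=dict(f[0]);p["frame"]=np.mean([g["frame"].astype(float) for g in f],0);Q[m]=p
pickle.dump(Q,open("P11.pkl","wb"))
W={};D={}
for m,q in Q.items():
    c=proj(q,[seat+n*.085])[0].round().astype(int);x,y=c-26;W[m]=(x,y,52)
    g=q["frame"][y:y+52,x:x+52].max(2);D[m]=np.clip((75-g)/35,0,1)
    num,lab=cv2.connectedComponents((D[m]>.5).astype(np.uint8));D[m]*=(cv2.dilate((lab==lab[26,26]).astype(np.uint8),np.ones((3,3)))>0)
def cost(u):
    Ff=F*R.from_euler("xy",[u[4],u[5]])*R.from_euler("z",u[3]);pos=seat+F.apply([u[0]/1e3,u[1]/1e3,.058+u[2]/1e3]);c=0
    for m in Q:
        r=ovf.rp(Q[m],cap_parts(0),Ff,pos,W[m]);r=cv2.GaussianBlur(cv2.resize(r,(52,52),interpolation=cv2.INTER_AREA)/255.,(0,0),.5);c+=((r-D[m])**2).sum()
    return c
u0=np.array([-3,0,0,1.,0,0])
r=minimize(cost,u0,method="Nelder-Mead",options=dict(initial_simplex=u0+np.vstack([np.zeros(6),np.diag([2,2,2,.2,.05,.05])]),maxiter=900))
print(r.x.round(3),r.fun)
for ty in(-.07,-.035,0,.035): 
    g=lambda u:cost(np.r_[u[:4],0,ty]);rr=minimize(g,u0[:4],method="Nelder-Mead",options=dict(initial_simplex=u0[:4]+np.vstack([np.zeros(4),np.diag([2,2,2,.2])])));print(ty,rr.x.round(2),rr.fun)
# disc zoom with key
crop({"frame":Q["top"]["frame"].astype(np.uint8)},(303,200),26,14,"t11.png");crop({"frame":Q["side"]["frame"].astype(np.uint8)},(378,245),26,14,"s11.png")
cv2.imwrite("pics/m11.png",cv2.resize(np.hstack([cv2.imread("pics/t11.png"),cv2.imread("pics/s11.png")]),(800,400)))
E
```

```text
[-3.186 -0.277  0.119  1.06  -0.015  0.004] 83.95496440576188
-0.07 [-1.36 -0.21  0.28  0.96] 98.17176523486151
-0.035 [-2.27 -0.38  0.62  1.  ] 88.88114459837072
0 [-2.8  -0.55  0.6   1.1 ] 86.1636148869455
0.035 [-3.85 -0.51  0.7   1.11] 88.46817888029045
```

View pics/m11.png

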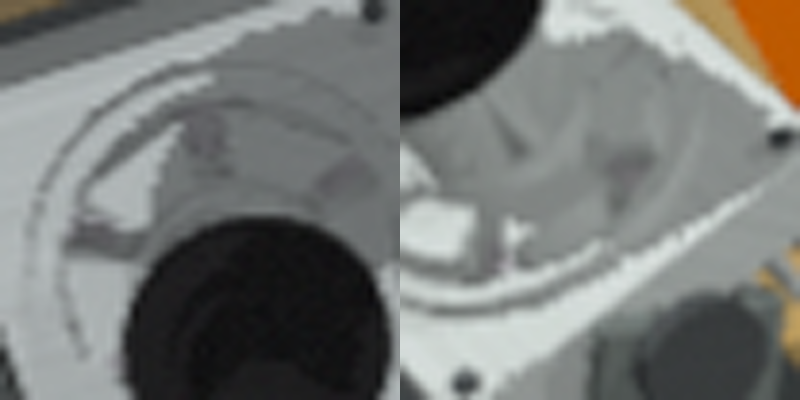

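```bash
python3 -c "
from station import *
s=observe();print(s['clock'],s['ft_force'].round(2));print(hand_in())"
```

```text
21.8167 [-1.48 -0.26  0.25]
the job is handed in; nothing more can be done
None
```

I seated the notched aluminium flange on the housing spigot with one slot over the key, then seated the 76 mm black cap on the flange's top spigot. I released both, backed the gripper clear, and handed the job in at about 21.8 s of the 64 s limit.

**Flange:** It came to a hard stop at about 30 N of push. Twisting it met a firm stop in both directions, about −0.09 and +0.08 rad, so the slot is over the key. When seated it read about 2 mm above the camera's estimate of the seat. Resting on the key would have put it 6 mm high.

**Cap:** It came to a hard stop within 0.3 mm of the expected height. A fit to the final pictures put it 0.1–0.6 mm from the fully-home height with no measurable tilt.

**Disagreement:** The same fit placed the cap about 3 mm downhill of the camera's estimate of the seat axis. The play in the two fits explains up to about 2 mm of that. I put the rest down to camera calibration error.

**Other things on the desk:** None looked moved in the last pictures. The force reading at hand-in was close to zero, with the gripper touching nothing.

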